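# Feel out the full spice tins and lay them away in the shallow drawer

## Task

Pull the shallow drawer all the way out, then sort the tins by their weight: stand or lay the empty ones on the wooden refill tray, and lay the full ones flat inside the drawer, turning them flat in the fingers by pressing the foot of the pinched tin on the counter. When all the tins are sorted, push the drawer gently home until it meets its stop; leave the mug and the bowl alone.

Things in the scene. Friction and masses are not known exactly. Their poses are not given: they have to be found in the camera images.
- unit: fixed white drawer unit on the counter, 184 x 224 mm and 69 mm high, with a clear roof whose underside is 64 mm above the counter and which covers the shut drawer: only tins lying flat pass under it. Origin on the counter at its centre; the drawer slides out along its own -y axis
- drawer (a joint): the drawer's travel: 0 shut against its stop, 0.22 m fully out; starts 0 to 50 mm out; friction about 1.5 N, stays where it is left
- drawer_floor (a point): centre of the drawer's floor, on its upper face, 10 mm above the counter; it moves with the drawer, axes as the unit's. Inside 150 (x) by 200 mm (y), rims 12 mm above the floor on three sides, front plate at y -103 mm, 52 mm above the floor. Three tins can lie along x side by side, 60 mm between their middles
- drawer_grip (a point): middle of the drawer's pull, an upright steel fin 14 mm thick (x), reaching 42 mm (y) out from the front plate, from 26 to 60 mm above the counter; this point is 45 mm above the counter; axes as the unit's. It can be pinched across x from above
- tray: fixed low wooden refill tray, 170 (x) by 190 mm (y), rim 14 mm high, wall 5 mm. Origin on the counter at its centre
- tray_in (a point): centre of the tray's inner floor, 5 mm above the counter, axes as the tray's; room for two tins, standing or lying along x, at y -42 and +42 mm
- tin_1: square metal tin, 36 x 36 x 120 mm, black lid, paper band. Up to five, alike: some full (about 200 g), some empty (about 60 g); only weight tells, not the number. Origin on its axis, 40 mm above its foot (its centre is 20 mm further along z), z axis from foot to lid, x, y square to its sides. Starts standing on the counter; None if absent. Pinched near its lid it swings in the fingers when its foot's edge is pressed on the counter
- tin_2: another such tin, see tin_1; same size, origin and axes; full or empty; None if absent
- tin_3: another such tin, see tin_1; same size, origin and axes; full or empty; None if absent
- tin_4: another such tin, see tin_1; same size, origin and axes; full or empty; None if absent
- tin_5: another such tin, see tin_1; same size, origin and axes; full or empty; None if absent
- mug: white mug, 80 mm across, 90 mm high, origin under its centre; to be left alone
- bowl: blue bowl, 120 mm across, 60 mm high, origin under its centre; to be left alone

How it is judged:
On the way, in this order (a step that is already met when the one before it is completed fails the run):
1. the drawer is pulled fully out (value of joint drawer above 0.205 m), for 0.2 s.
2. a tin leans in the fingers with its foot pressed on the counter (((contact force between the fingers and tin_1 above 1 N and contact force between tin_1 and table above 0.5 N and angle between tin_1's own z axis and vertical between 0.35 and 1.4 rad) or (contact force between the fingers and tin_2 above 1 N and contact force between tin_2 and table above 0.5 N and angle between tin_2's own z axis and vertical between 0.35 and 1.4 rad) or (contact force between the fingers and tin_3 above 1 N and contact force between tin_3 and table above 0.5 N and angle between tin_3's own z axis and vertical between 0.35 and 1.4 rad) or (contact force between the fingers and tin_4 above 1 N and contact force between tin_4 and table above 0.5 N and angle between tin_4's own z axis and vertical between 0.35 and 1.4 rad) or (contact force between the fingers and tin_5 above 1 N and contact force between tin_5 and table above 0.5 N and angle between tin_5's own z axis and vertical between 0.35 and 1.4 rad))), for 0.1 s.
3. every full tin lies flat in the drawer and every empty one is on the tray, the drawer still out (((x of tin_1 in the frame of drawer_floor between -0.06 and 0.06 m and y of tin_1 in the frame of drawer_floor between -0.09 and 0.09 m and z of tin_1 in the frame of drawer_floor between 0.008 and 0.03 m and angle between tin_1's own z axis and vertical between 1.4 and 1.74 rad and contact force between tin_1 and unit above 1.2 N) or (x of tin_1 in the frame of tray_in between -0.07 and 0.07 m and y of tin_1 in the frame of tray_in between -0.08 and 0.08 m and z of tin_1 in the frame of tray_in between 0.008 and 0.075 m and contact force between tin_1 and tray below 1.2 N)) and ((x of tin_2 in the frame of drawer_floor between -0.06 and 0.06 m and y of tin_2 in the frame of drawer_floor between -0.09 and 0.09 m and z of tin_2 in the frame of drawer_floor between 0.008 and 0.03 m and angle between tin_2's own z axis and vertical between 1.4 and 1.74 rad and contact force between tin_2 and unit above 1.2 N) or (x of tin_2 in the frame of tray_in between -0.07 and 0.07 m and y of tin_2 in the frame of tray_in between -0.08 and 0.08 m and z of tin_2 in the frame of tray_in between 0.008 and 0.075 m and contact force between tin_2 and tray below 1.2 N)) and ((x of tin_3 in the frame of drawer_floor between -0.06 and 0.06 m and y of tin_3 in the frame of drawer_floor between -0.09 and 0.09 m and z of tin_3 in the frame of drawer_floor between 0.008 and 0.03 m and angle between tin_3's own z axis and vertical between 1.4 and 1.74 rad and contact force between tin_3 and unit above 1.2 N) or (x of tin_3 in the frame of tray_in between -0.07 and 0.07 m and y of tin_3 in the frame of tray_in between -0.08 and 0.08 m and z of tin_3 in the frame of tray_in between 0.008 and 0.075 m and contact force between tin_3 and tray below 1.2 N)) and ((x of tin_4 in the frame of drawer_floor between -0.06 and 0.06 m and y of tin_4 in the frame of drawer_floor between -0.09 and 0.09 m and z of tin_4 in the frame of drawer_floor between 0.008 and 0.03 m and angle between tin_4's own z axis and vertical between 1.4 and 1.74 rad and contact force between tin_4 and unit above 1.2 N) or (x of tin_4 in the frame of tray_in between -0.07 and 0.07 m and y of tin_4 in the frame of tray_in between -0.08 and 0.08 m and z of tin_4 in the frame of tray_in between 0.008 and 0.075 m and contact force between tin_4 and tray below 1.2 N)) and ((x of tin_5 in the frame of drawer_floor between -0.06 and 0.06 m and y of tin_5 in the frame of drawer_floor between -0.09 and 0.09 m and z of tin_5 in the frame of drawer_floor between 0.008 and 0.03 m and angle between tin_5's own z axis and vertical between 1.4 and 1.74 rad and contact force between tin_5 and unit above 1.2 N) or (x of tin_5 in the frame of tray_in between -0.07 and 0.07 m and y of tin_5 in the frame of tray_in between -0.08 and 0.08 m and z of tin_5 in the frame of tray_in between 0.008 and 0.075 m and contact force between tin_5 and tray below 1.2 N)) and value of joint drawer above 0.17 m), for 0.2 s.
At the end, for the whole second after the job is handed in: Every full tin (pressing on the drawer with over 1.2 N) lies flat (within 10 degrees) inside the drawer, every empty tin (under 1.2 N) is on the refill tray, standing or lying (its origin over the tray's floor), all at rest, and the drawer is shut to within 6 mm of its stop (((x of tin_1 in the frame of drawer_floor between -0.06 and 0.06 m and y of tin_1 in the frame of drawer_floor between -0.09 and 0.09 m and z of tin_1 in the frame of drawer_floor between 0.008 and 0.03 m and angle between tin_1's own z axis and vertical between 1.4 and 1.74 rad and contact force between tin_1 and unit above 1.2 N) or (x of tin_1 in the frame of tray_in between -0.07 and 0.07 m and y of tin_1 in the frame of tray_in between -0.08 and 0.08 m and z of tin_1 in the frame of tray_in between 0.008 and 0.075 m and contact force between tin_1 and tray below 1.2 N)) and ((x of tin_2 in the frame of drawer_floor between -0.06 and 0.06 m and y of tin_2 in the frame of drawer_floor between -0.09 and 0.09 m and z of tin_2 in the frame of drawer_floor between 0.008 and 0.03 m and angle between tin_2's own z axis and vertical between 1.4 and 1.74 rad and contact force between tin_2 and unit above 1.2 N) or (x of tin_2 in the frame of tray_in between -0.07 and 0.07 m and y of tin_2 in the frame of tray_in between -0.08 and 0.08 m and z of tin_2 in the frame of tray_in between 0.008 and 0.075 m and contact force between tin_2 and tray below 1.2 N)) and ((x of tin_3 in the frame of drawer_floor between -0.06 and 0.06 m and y of tin_3 in the frame of drawer_floor between -0.09 and 0.09 m and z of tin_3 in the frame of drawer_floor between 0.008 and 0.03 m and angle between tin_3's own z axis and vertical between 1.4 and 1.74 rad and contact force between tin_3 and unit above 1.2 N) or (x of tin_3 in the frame of tray_in between -0.07 and 0.07 m and y of tin_3 in the frame of tray_in between -0.08 and 0.08 m and z of tin_3 in the frame of tray_in between 0.008 and 0.075 m and contact force between tin_3 and tray below 1.2 N)) and ((x of tin_4 in the frame of drawer_floor between -0.06 and 0.06 m and y of tin_4 in the frame of drawer_floor between -0.09 and 0.09 m and z of tin_4 in the frame of drawer_floor between 0.008 and 0.03 m and angle between tin_4's own z axis and vertical between 1.4 and 1.74 rad and contact force between tin_4 and unit above 1.2 N) or (x of tin_4 in the frame of tray_in between -0.07 and 0.07 m and y of tin_4 in the frame of tray_in between -0.08 and 0.08 m and z of tin_4 in the frame of tray_in between 0.008 and 0.075 m and contact force between tin_4 and tray below 1.2 N)) and ((x of tin_5 in the frame of drawer_floor between -0.06 and 0.06 m and y of tin_5 in the frame of drawer_floor between -0.09 and 0.09 m and z of tin_5 in the frame of drawer_floor between 0.008 and 0.03 m and angle between tin_5's own z axis and vertical between 1.4 and 1.74 rad and contact force between tin_5 and unit above 1.2 N) or (x of tin_5 in the frame of tray_in between -0.07 and 0.07 m and y of tin_5 in the frame of tray_in between -0.08 and 0.08 m and z of tin_5 in the frame of tray_in between 0.008 and 0.075 m and contact force between tin_5 and tray below 1.2 N)) and linear speed of each of tin_1, tin_2, tin_3, tin_4, tin_5 below 0.03 m/s and value of joint drawer below 0.006 m); the robot touches nothing.
It fails at once if the mug is moved by more than 4 cm (distance of mug from where it was at the start of the episode above 0.04 m).
It fails at once if the bowl is moved by more than 4 cm (distance of bowl from where it was at the start of the episode above 0.04 m).
It fails at once if the drawer is slammed shut (faster than 0.4 m/s) (velocity of joint drawer below -0.4 m/s).
Of tin_1, tin_2, tin_3, tin_4, tin_5 only 3 to 5 are there at a start; the rules pass over those that are not, and their reading is None.
At some moment in a run one of tin_1, tin_2, tin_3, tin_4, tin_5 may be knocked a few centimetres aside while the robot is not near it.
Once in a run the grip may slacken for a moment while it holds something.
It also fails if it takes over 210 s, if anything falls off the work surface, if the arm or the gripper's body presses on something with over 40 N, if the wrist force passes 120 N, or if a joint passes its speed limit or range.

## Robot

A 6-joint arm with a two-finger parallel gripper is mounted at the origin on the work surface. World frame = base frame: x ahead of the robot, y to its left, z up, the work surface at z = 0. Lengths are in m, angles in rad, forces in N, time in s.
With the tool pointing down it reaches from about 0.375 to 0.75 m from the base axis. Payload 9 kg.
Tool frame: the origin (TCP) lies midway between the tips of the shut fingers; the grasp point (between the pads) lies 19 mm behind it; y points along the fingers, x is the direction in which the jaws open and shut, and the axes are right-handed (so a half turn about y gives the same grasp; the last joint's range is limited). The gripper opens to 85 mm and grips with 20 to 120 N. Pads are 22 mm wide; open, the fingers measure 114 mm over their backs; the gripper's body (76 mm by 85 mm) begins 54 mm behind the grasp point. The pads swing forward as they close: fully open they stand 13 mm farther back than shut.
Start: joints at [-1.545, 0.104, 0.097, 1.564, 0, 1.353], TCP at [0.145, -0.582, 0.231] pointing down, gripper open.
Joint ranges: [-2.99, 2.99], [-0.84, 1.86], [-1.1, 1.16], [-1.84, 2.11], [-1.51, 1.56], [-3.14, 3.14]. Speed limits (rad/s): [2.22, 2.22, 2.57, 3.14, 3.14, 3.14].

## Interface

Orientations are given as a unit quaternion [w, x, y, z].
In Python, from bench import env gives the robot as it stands. The module is installed in compiled form; this text tells all that it offers.
- The arm moves only by the shell command python3 -m pendant 'ROWS' [FORCE]. ROWS is JSON, a list of rows, each a list of 7 numbers: the finger opening in mm, from 0 to 85.4, then the shift along the tool's x, y, z as a fraction of full scale, then the turn, a rotation vector about the tool's x, y, z as a fraction of full scale. In form: [[fingers, x, y, z, ax, ay, az], ...]. A call has 1 to 5 rows; each row is the pose to reach, as a shift and turn from the pose commanded when the call began, along the tool's axes at that moment; what a row does not reach only later rows make up. Full scale, the value 1, is 20 cm for a shift and 30 degrees for a turn. A row lasts 1/12 s, in which the tool goes at most 41.7 mm and 7.16 degrees, less where a joint would pass 70% of its speed; a pose out of reach is approached as far as the arm can. A call with a number of a shift or a turn outside -1 to 1 is refused whole. A call with a gripper value outside its range is refused whole. The fingers move at their own pace and stop on an object; FORCE is the grip in N (left out, the last holds). Time passes only in rows, so rows that repeat a pose let the fingers close. It gives the time, the measured TCP pose, the force and the opening at its end, in the units of the state.
- env.get_obs(): the state, without advancing time (a new reading comes with each control period).
- env.read_camera(name): name is "scene" or "side" or "wrist"; returns (picture, depth): 480x640x3 uint8, blue, green, red; 480x640 float32, m along the optical axis (not along the pixel's ray), 0 where there is no reading.
- env.camera_params(name): a dict with "vfov" (degrees; the focal length in pixels is half the picture's height over the tangent of half this angle, whatever the lens; pixels are square), "cx", "cy" (the principal point, pixels), "R" (3x3) and "t" (3): a world point X has camera coordinates R X + t; the wrist camera has in their place "T_tool_cam" (4x4, takes a point from camera to tool coordinates, whose origin is the TCP and whose axes are the tool frame's). Camera axes: x right, y down, z forward; pixel columns grow to the right and rows downward; lengths in m; the calibration is good to about 2 mm. A picture is of the moment at which its call begins: read the wrist's pose just before it. camera_params takes no time and is no camera call.
- env.close_job(): hands the job in, once; it reports no verdict.
The state is a dict: "t": time; "q": joint angles; "joint_velocities": joint speeds; "joint_torque": joint torques, N m; "eef_pos": TCP position; "eef_rot": TCP orientation; "contact_force": force on the tool from outside, world axes, zero at the start; "wrist_torque": the same for the moment, N m; "finger_gap": opening from 0.0 (shut) to 1.0 (fully open).
Only numpy, scipy, OpenCV 4.12 (cv2) and the standard library are available. Lean on these libraries where they do the work, as an engineer would, in place of code of your own. Each camera call takes 0.05 s, during which the arm holds its last target.

## Working session

There is one attempt and no reset: what is moved stays moved. The work goes in short steps, Python scripts to look and compute and a shell command to move; the robot and the scene stay as the last step left them, time stands still between calls to the robot, and variables do not carry over. Pictures are saved under pics/ and viewed, and the job is handed in when it is done.

```bash
mkdir -p pics; ls
python3 - <<'E'
from bench import env
import cv2,json
o=env.get_obs()
for k,v in o.items(): print(k,v)
for n in("scene","side","wrist"):
    print(n,env.camera_params(n))
    p,d=env.read_camera(n); cv2.imwrite(f"pics/{n}0.png",p)
E
```

```text
pics
t 0.0
q [-1.54468677e+00  1.04698227e-01  9.64839491e-02  1.56388934e+00
  3.08873828e-05  1.35309007e+00]
joint_velocities [-0.00079182 -0.00104658  0.0007744  -0.00194118  0.00192359  0.0003065 ]
joint_torque [-2.18028319e-03 -5.56921434e+01  5.03657699e+01  1.67888316e-02
 -2.48716988e-04  1.18045104e-06]
eef_pos [ 0.14485076 -0.58192277  0.23053103]
eef_rot [ 0.55745571 -0.55672865  0.43577168 -0.4352004 ]
contact_force [ 0.86633128 -0.71077099 -0.21044093]
wrist_torque [-0.01389079  0.00354778  0.00096179]
finger_gap 0.9998495324702751
scene {'vfov': 55.90675804713648, 'cx': 316.89940133100544, 'cy': 237.97357244795117, 'R': array([[-0.78192212,  0.6232435 ,  0.01285832],
       [ 0.53571669,  0.68237224, -0.49736883],
       [-0.31875605, -0.38201528, -0.86744389]]), 't': array([ 0.41613402, -0.26005202,  1.08764323])}
side {'vfov': 48.246906074274385, 'cx': 327.90326961522146, 'cy': 236.78259355438198, 'R': array([[ 0.97574891, -0.21822782, -0.01704964],
       [-0.13637822, -0.54515499, -0.82716807],
       [ 0.17121639,  0.80943354, -0.5616959 ]]), 't': array([-0.51771857,  0.13130799,  1.08754108])}
wrist {'vfov': 63.72442533684021, 'cx': 320.72824630379637, 'cy': 236.5440099330291, 'T_tool_cam': array([[ 9.99999333e-01,  5.28730543e-04,  1.02690618e-03,
         7.22332494e-04],
       [-8.23768989e-04, -2.96726178e-01,  9.54962249e-01,
        -1.43732896e-01],
       [ 8.09627654e-04, -9.54962458e-01, -2.96725545e-01,
         7.54112993e-02],
       [ 0.00000000e+00,  0.00000000e+00,  0.00000000e+00,
         1.00000000e+00]])}
```

View pics/scene0.png

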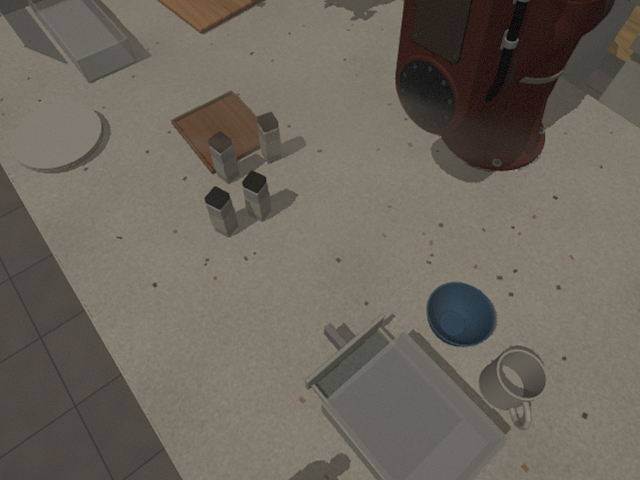

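View pics/side0.png

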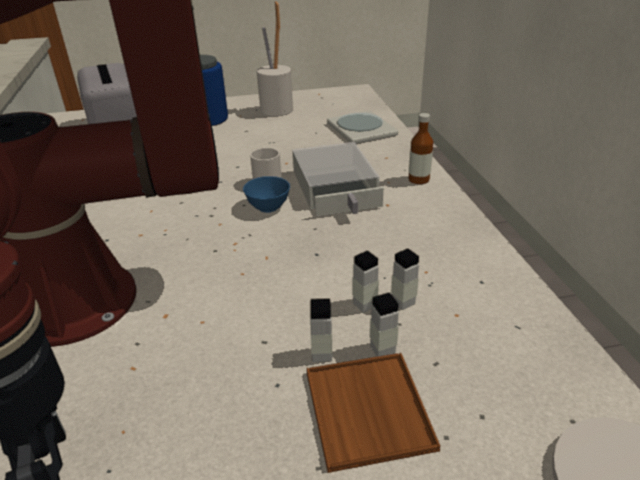

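View pics/wrist0.png

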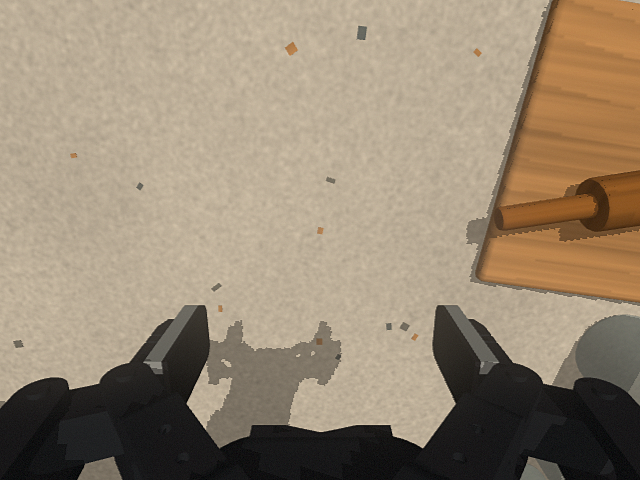

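The scene view shows the drawer unit bottom centre (slightly open, pull at (335,335)) and four tins: lids at (218,197), (256,182), (221,142), (268,122). The tray is at (215,130), the bowl at (461,313) and the mug at (520,375). The side view agrees. Next I'll measure them.

```bash
cat > h.py <<'E'
from bench import env
import cv2, numpy as np
from scipy.spatial.transform import Rotation as Ro
def pose():
    o=env.get_obs(); q=o["eef_rot"]
    return np.array(o["eef_pos"]), Ro.from_quat([q[1],q[2],q[3],q[0]]).as_matrix(), o
def cam(n):
    c=env.camera_params(n); f=240/np.tan(np.radians(c["vfov"]/2))
    if n=="wrist":
        p,R,_=pose(); T=np.array(c["T_tool_cam"]); Rwc=R@T[:3,:3]; C=R@T[:3,3]+p
    else:
        Rwc=np.array(c["R"]).T; C=-Rwc@np.array(c["t"])
    return f,c["cx"],c["cy"],Rwc,C
def ray(K,uv,z):
    f,cx,cy,R,C=K; uv=np.asarray(uv,float).reshape(-1,2)
    d=np.c_[(uv[:,0]-cx)/f,(uv[:,1]-cy)/f,np.ones(len(uv))]@R.T
    return C+d*((z-C[2])/d[:,2])[:,None]
def dep(K,D):
    f,cx,cy,R,C=K; v,u=np.mgrid[:480,:640]
    P=np.stack([(u-cx)/f*D,(v-cy)/f*D,D],-1)
    return P@R.T+C
def proj(K,X):
    f,cx,cy,R,C=K; x=(np.atleast_2d(X)-C)@R
    return np.c_[f*x[:,0]/x[:,2]+cx,f*x[:,1]/x[:,2]+cy]
def rect(P):
    (c,s,a)=cv2.minAreaRect((P[:,:2]*1000).astype(np.float32)); return np.round(c,1),np.round(s,1),round(a,1)
def lids(n,thr=60,zl=.12,amin=60,amax=4000):
    K=cam(n); p,D=env.read_camera(n); W=dep(K,D)
    m=((p.max(2)<thr)).astype(np.uint8)
    if zl: m&=((abs(W[...,2]-zl)<.012)&(D>0)).astype(np.uint8)
    out=[]
    for c in cv2.findContours(m,cv2.RETR_EXTERNAL,cv2.CHAIN_APPROX_NONE)[0]:
        a=cv2.contourArea(c)
        if amin<a<amax:
            P=ray(K,c,zl); out.append((c.reshape(-1,2).mean(0).round(0),a,*rect(P)))
    return out
E
python3 - <<'E'
from h import *
for n in("scene","side"):
    print(n)
    for l in lids(n): print(*l)
# tray mask
for n in("scene","side"):
    K=cam(n);p,D=env.read_camera(n);W=dep(K,D)
    hsv=cv2.cvtColor(p,cv2.COLOR_BGR2HSV)
    m=cv2.inRange(hsv,(5,90,40),(20,255,255))
    for c in cv2.findContours(m,cv2.RETR_EXTERNAL,cv2.CHAIN_APPROX_NONE)[0]:
        if cv2.contourArea(c)>800: print(n,"tray",c.reshape(-1,2).mean(0),cv2.contourArea(c),rect(ray(K,c,.014)))
    m=cv2.inRange(hsv,(95,90,30),(130,255,255))
    for c in cv2.findContours(m,cv2.RETR_EXTERNAL,cv2.CHAIN_APPROX_NONE)[0]:
        if cv2.contourArea(c)>300: print(n,"blue",c.reshape(-1,2).mean(0),cv2.contourArea(c),rect(ray(K,c,.06)))
# top view height map from both
img=np.zeros((900,1300,3),np.uint8);H=np.full((900,1300),-1.)
for n in("scene","side"):
    K=cam(n);p,D=env.read_camera(n);W=dep(K,D);ok=(D>0)&(W[...,2]<.2)&(W[...,2]>-.02)
    X=W[ok];col=p[ok]
    u=((.65-X[:,1])*1000).astype(int);v=((.9-X[:,0])*1000).astype(int)  # up=x, left=y
    k=(u>=0)&(u<1300)&(v>=0)&(v<900);u,v,X,col=u[k],v[k],X[k],col[k]
    o=np.argsort(X[:,2]);u,v,X,col=u[o],v[o],X[o],col[o]
    b=X[:,2]>H[v,u]; img[v[b],u[b]]=col[b];H[v[b],u[b]]=X[b,2]
img=cv2.dilate(img,np.ones((3,3)))
cv2.imwrite("pics/top.png",cv2.resize(img,(800,554)))
E
```

```text
scene
[216. 197.] 285.0 [ 649.8 -152.8] [36.8 36.4] 19.0
[254. 181.] 268.5 [ 574.4 -140.6] [37.  37.2] 21.3
[514. 115.] 465.0 [49.3 54.1] [ 53.9 127.5] 47.2
side
[320. 307.] 302.0 [ 460.1 -268.8] [42.4 31.3] 78.9
[385. 303.] 330.5 [ 566.  -283.3] [39.  43.3] 7.7
[365. 260.] 236.0 [ 567.7 -160. ] [40.1 41.1] 21.7
[407. 257.] 236.5 [ 642.9 -171.3] [40.9 40.5] 21.1
[ 68. 267.] 905.5 [ 38.8 -36.3] [167.5  99.5] 42.8
scene tray [516.30291508 130.05069708] 1008.5 (array([-30.2,  33.5]), array([266.5, 152.2]), 36.2)
scene tray [215.05325444 130.97633136] 3141.0 (array([ 510.9, -382.1]), array([196.7, 170.2]), 88.5)
scene tray [547.82240437  26.44125683] 1329.0 (array([-422.5, -153.5]), array([350.5, 149.3]), 19.6)
scene tray [455.05672269  54.10994398] 2081.0 (array([-119.4, -270.3]), array([503.3, 249.7]), 34.2)
scene tray [209.65700483   8.07246377] 1660.5 (array([ 313.1, -769.6]), array([144.1, 295.9]), 52.6)
scene blue [459.48138298 318.92819149] 2294.0 (array([429. , 285.3]), array([117.4,  97.1]), 33.0)
side tray [368.45432099 413.09382716] 11039.5 (array([ 507.4, -396. ]), array([197.4, 170.3]), 88.5)
side tray [187.35419441 144.43941411] 1014.5 (array([220.1, 719.9]), array([503.4, 157.6]), 87.9)
side tray [47.24367089 51.38924051] 2703.0 (array([-545.1, 2180.7]), array([ 309.1, 2271.8]), 13.1)
side tray [154.02553191  73.31531915] 2758.0 (array([ 115.4, 1937.4]), array([ 388.4, 2619.9]), 7.3)
side blue [266.72321429 191.92857143] 1130.0 (array([427.6, 240.4]), array([172.1, 111. ]), 80.9)
side blue [214.77464789  93.28873239] 1000.0 (array([ 337. , 1064.5]), array([686.8,  77.1]), 89.0)
```

View pics/top.png

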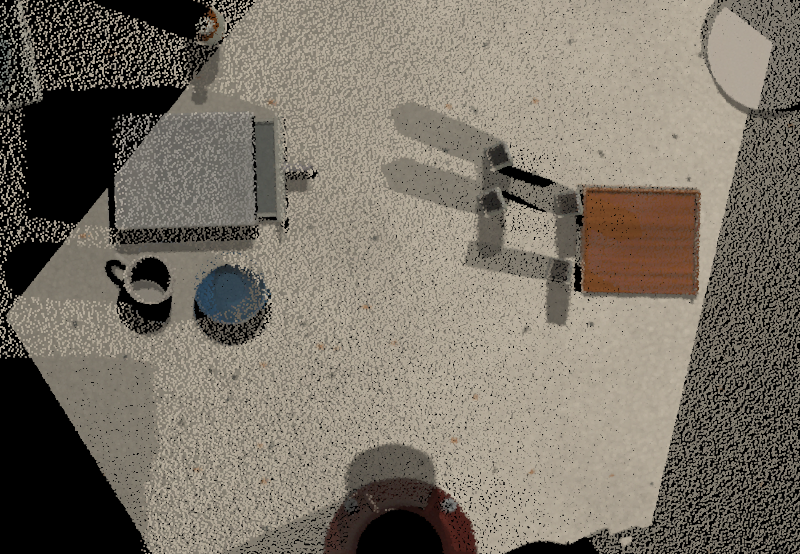

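The top view shows four tins: two near (498,155) and (490,203), two near (567,202) and (558,270). The tray is to the right and the drawer unit upper left with its pull at (300,173). Next I'll get these positions more accurately.

Run:
```python
from h import *
for n in("scene","side"):
    K=cam(n);p,D=env.read_camera(n);W=dep(K,D);Z=W[...,2]
    def reg(zl,zh,x0,x1,y0,y1): return (D>0)&(Z>zl)&(Z<zh)&(W[...,0]>x0)&(W[...,0]<x1)&(W[...,1]>y0)&(W[...,1]<y1)
    m=reg(.114,.13,.35,.8,-.5,0).astype(np.uint8)
    for c in cv2.findContours(m,cv2.RETR_EXTERNAL,cv2.CHAIN_APPROX_NONE)[0]:
        if cv2.contourArea(c)>40:
            mm=np.zeros_like(m);cv2.drawContours(mm,[c],-1,1,-1);P=W[(mm&m)>0]
            print(n,"lid",P.mean(0).round(4),rect(P),len(P), "ray",rect(ray(K,c,.12)))
    P=W[reg(.009,.025,.38,.65,-.55,-.26)];print(n,"tray rim",rect(P),len(P))
    P=W[reg(.062,.08,.45,.8,.15,.55)];print(n,"roof",rect(P),len(P),P[:,2].mean())
    P=W[reg(.055,.068,.5,.75,.1,.22)];print(n,"front",rect(P),len(P))
    P=W[reg(.05,.066,.58,.66,.10,.178)];print(n,"fin",rect(P),len(P),P.mean(0))
    P=W[reg(.05,.066,.33,.5,.2,.345)];print(n,"bowl",rect(P),len(P))
    P=W[reg(.08,.1,.38,.5,.33,.55)];print(n,"mug",rect(P),len(P))
p,R,o=pose();print(p,R.round(3))
```

```text
scene lid [ 0.6483 -0.1569  0.1183] (array([ 647.8, -158.3]), array([34.1, 35. ]), 21.0) 300 ray (array([ 648.6, -155.4]), array([35.6, 36.5]), 20.9)
scene lid [ 0.5726 -0.1454  0.1185] (array([ 571.7, -147. ]), array([35.5, 34.3]), 20.9) 279 ray (array([ 572.8, -144.5]), array([35.1, 35.6]), 21.3)
scene lid [ 0.5706 -0.2702  0.1183] (array([ 570.4, -270.9]), array([34.8, 37.6]), 8.9) 238 ray (array([ 571.7, -268.5]), array([35.7, 36.4]), 9.6)
scene lid [ 0.4626 -0.2561  0.1182] (array([ 461.9, -257. ]), array([35.5, 34.1]), 81.2) 220 ray (array([ 463.7, -254.6]), array([37.6, 34.7]), 80.7)
scene tray rim (array([ 509.6, -373.5]), array([229.6, 170.2]), 88.4) 540
scene roof (array([585.6, 314.3]), array([298.9, 273.6]), 87.4) 17033 0.06933936163433446
scene front (array([629.4, 174.6]), array([176.2,  54.4]), 1.9) 765
scene fin (array([630.3, 162.6]), array([14.8, 29.9]), 3.7) 159 [0.63119012 0.16299719 0.05901881]
scene bowl (array([432.8, 275.4]), array([118.1, 117.9]), 28.2) 822
scene mug (array([447.8, 407.1]), array([80. , 79.2]), 8.7) 676
side lid [ 0.4599 -0.262   0.1184] (arr
[... 421 characters left out ...]
55 -0.1634  0.1182] (array([ 645.3, -161.4]), array([36.6, 35.2]), 19.0) 236 ray (array([ 643.9, -165.8]), array([38.4, 37.6]), 19.8)
side tray rim (array([ 508.3, -375. ]), array([226.8, 170.3]), 88.6) 1837
side roof (array([584.9, 314.1]), array([264.8, 301.8]), 1.9) 2876 0.06886616180453799
side front (array([628.3, 175.2]), array([172.8,  59.2]), 4.8) 327
side fin (array([629.2, 161.3]), array([14.7, 33.8]), 3.2) 68 [0.62867532 0.15800103 0.05716796]
side bowl (array([432.2, 274.3]), array([117.5, 120. ]), 17.0) 406
side mug (array([446.3, 405. ]), array([79.4, 83.4]), 25.9) 231
[ 0.14484271 -0.58227648  0.23131273] [[ 0.241  0.     0.97 ]
 [-0.97  -0.     0.241]
 [ 0.    -1.     0.   ]]
```

```bash
cat > plan.py <<'E'
# usage: plan.py x y z yaw [maxmm=200]: prints shift/turn fractions per call, tool frame (tool pointing down, yaw of jaw axis)
import sys
from h import *
def Rdown(yaw):
    c,s=np.cos(np.radians(yaw)),np.sin(np.radians(yaw))
    x=np.array([c,s,0]);y=np.array([0,0,-1.]);return np.c_[x,y,np.cross(x,y)]
def steps(T,Rt):
    p,R,o=pose(); 
    print("now",p.round(4),"yaw",round(float(np.degrees(np.arctan2(R[1,0],R[0,0]))),1),"tilt z",R[2].round(3),"F",np.round(o["contact_force"],1),"gap",round(o["finger_gap"]*85.4,1),"q",np.round(o["q"],2),"t",round(o["t"],2))
    for i in range(6):
        d=R.T@(T-p); w=Ro.from_matrix(R.T@Rt).as_rotvec(degrees=True)
        if np.linalg.norm(d)<.0005 and np.linalg.norm(w)<.3: break
        n=max(1,np.linalg.norm(d)/.2,np.linalg.norm(w)/30)
        rows=int(np.ceil(max(np.linalg.norm(d/n)/.0417,np.linalg.norm(w/n)/7.16)))
        print((d/n/.2).round(4),(w/n/30).round(4),"rows",rows)
        p=p+R@(d/n); R=R@Ro.from_rotvec(w/n,degrees=True).as_matrix()
if __name__=="__main__":
    x,y,z,yaw=map(float,sys.argv[1:5]); steps(np.array([x,y,z]),Rdown(yaw))
E
python3 plan.py .63 .13 .25 2
```

```text
now [ 0.1448 -0.5823  0.2313] yaw -76.0 tilt z [ 0. -1.  0.] F [ 1.   0.4 -0.2] gap 85.1 q [-1.54  0.1   0.1   1.56  0.    1.35] t 0.55
[-0.666  -0.0217  0.7456] [ 0.     -0.6035  0.    ] rows 5
[-0.4013 -0.0217  0.9157] [ 0.     -0.6035  0.    ] rows 5
[-0.0969 -0.0217  0.9951] [ 0.     -0.6035  0.    ] rows 5
[ 0.2171 -0.0217  0.9759] [ 0.     -0.6035  0.    ] rows 5
[ 0.158  -0.0067  0.2667] [ 0.     -0.1871  0.    ] rows 2
```

```bash
python3 -m pendant '[[85,-0.66,-0.02,0.74,0,-0.6,0],[85,-0.66,-0.02,0.74,0,-0.6,0],[85,-0.66,-0.02,0.74,0,-0.6,0],[85,-0.66,-0.02,0.74,0,-0.6,0],[85,-0.66,-0.02,0.74,0,-0.6,0]]' 40; python3 plan.py .63 .13 .25 2
```

```text
t: 0.97
eef_pos: [0.2578, -0.4161, 0.2355]
eef_rot: [0.619, -0.618, 0.343, -0.343]
contact_force: [0.7, -0.7, -0.1]
finger_gap: 0.998
now [ 0.2578 -0.4161  0.2355] yaw -58.0 tilt z [ 0. -1.  0.] F [ 0.7 -0.7 -0.1] gap 85.2 q [-1.28 -0.23 -0.22  1.58  0.    1.3 ] t 0.97
[-0.4018 -0.0217  0.9155] [-1.000e-04 -6.049e-01  3.000e-04] rows 5
[-0.0967 -0.0217  0.9951] [-1.000e-04 -6.049e-01  3.000e-04] rows 5
[ 0.2181 -0.0218  0.9757] [-1.000e-04 -6.049e-01  3.000e-04] rows 5
[ 0.1559 -0.0067  0.2621] [-0.000e+00 -1.845e-01  1.000e-04] rows 2
```

```bash
python3 -m pendant '[[85,-0.4,-0.02,0.915,0,-0.6,0],[85,-0.4,-0.02,0.915,0,-0.6,0],[85,-0.4,-0.02,0.915,0,-0.6,0],[85,-0.4,-0.02,0.915,0,-0.6,0],[85,-0.4,-0.02,0.915,0,-0.6,0]]'; python3 -m pendant '[[85,-0.1,-0.02,0.99,0,-0.6,0],[85,-0.1,-0.02,0.99,0,-0.6,0],[85,-0.1,-0.02,0.99,0,-0.6,0],[85,-0.1,-0.02,0.99,0,-0.6,0],[85,-0.1,-0.02,0.99,0,-0.6,0]]';python3 -m pendant '[[85,0.22,-0.02,0.97,0,-0.6,0],[85,0.22,-0.02,0.97,0,-0.6,0],[85,0.22,-0.02,0.97,0,-0.6,0],[85,0.22,-0.02,0.97,0,-0.6,0],[85,0.22,-0.02,0.97,0,-0.6,0]]'; python3 plan.py .63 .13 .25 2
```

```text
t: 1.38
eef_pos: [0.3706, -0.2513, 0.2398]
eef_rot: [-0.664, 0.665, -0.241, 0.242]
contact_force: [0.7, -0.9, 1.0]
finger_gap: 0.994
t: 1.8
eef_pos: [0.4827, -0.0865, 0.2436]
eef_rot: [0.694, -0.694, 0.134, -0.135]
contact_force: [1.0, -1.6, 0.3]
finger_gap: 0.998
t: 2.22
eef_pos: [0.5962, 0.077, 0.2471]
eef_rot: [0.707, -0.707, 0.024, -0.024]
contact_force: [1.2, -0.5, 0.6]
finger_gap: 0.995
now [0.5962 0.077  0.2471] yaw -3.9 tilt z [ 0. -1.  0.] F [ 1.2 -0.5  0.6] gap 85.0 q [-0.09  0.11  0.13  1.59  0.    1.55] t 2.22
[ 0.1503 -0.0141  0.2758] [-0.0005 -0.1978  0.0009] rows 2
```

```bash
python3 -m pendant '[[85,0.15,-0.014,0.275,0,-0.2,0],[85,0.15,-0.014,0.275,0,-0.2,0],[85,0.15,-0.014,0.275,0,-0.2,0]]'
python3 - <<'E'
from h import *
p,D=env.read_camera("wrist");cv2.imwrite("pics/w1.png",p)
K=cam("wrist");W=dep(K,D);Z=W[...,2]
x=(D>0)&(Z>.045)&(Z<.07);P=W[x]
f=P[(P[:,1]<.178)&(P[:,1]>.1)&(abs(P[:,0]-.63)<.03)];print("fin",rect(f),len(f),f.mean(0))
for a in np.arange(.12,.2,.005):
    g=P[(P[:,1]>a)&(P[:,1]<a+.005)]
    if len(g): print(a,g[:,0].min(),g[:,0].max(),g[:,2].mean())
E
```

```text
t: 2.47
eef_pos: [0.6301, 0.1306, 0.2492]
eef_rot: [0.707, -0.707, -0.013, 0.014]
contact_force: [-0.1, -0.8, -0.2]
finger_gap: 0.993
fin (array([629.4, 161.2]), array([13. , 32.7]), 1.9) 622 [0.62931422 0.16153778 0.06109747]
0.14 0.6234701792788415 0.6278198264155429 0.05971016880138978
0.14500000000000002 0.6233441768155717 0.6364092270249441 0.0611389693540243
0.15000000000000002 0.6231548365604589 0.6362811194728124 0.06098410025344069
0.15500000000000003 0.6229798722755188 0.6360361034715486 0.06114394839920332
0.16000000000000003 0.6228279913529262 0.6358005918009888 0.06117213830463455
0.16500000000000004 0.622650143784585 0.6355776147651032 0.0611562738639242
0.17000000000000004 0.6224986714939499 0.6353720072456951 0.06103140689528756
0.17500000000000004 0.6223116433573096 0.6351405075472157 0.0611757160780189
0.18000000000000005 0.622169055777831 0.6349384354928129 0.06093885944954322
0.18500000000000005 0.5410544988778034 0.6346822285768398 0.06185094792942025
0.19000000000000006 0.5410188823008405 0.7154953266588224 0.06307261647776011
0.19500000000000006 0.5422264037404115 0.7160453436612642 0.06243639439213212
0.20000000000000007 0.6916676275722167 0.7149021411699092 0.05944533466478766
```

View pics/w1.png

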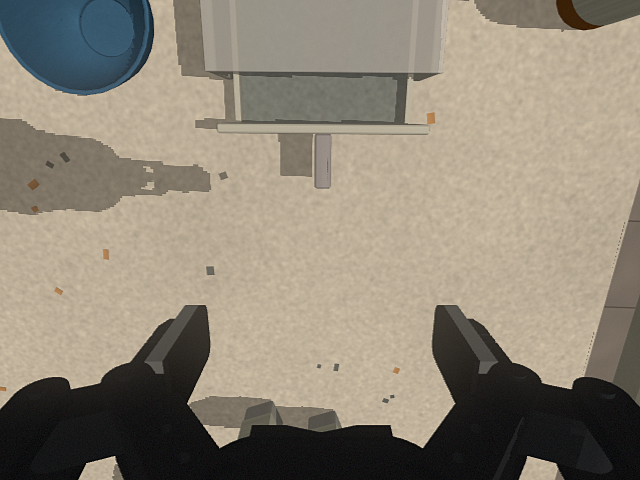

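The wrist view shows the pull at (322,160) and front plate along row 128. The fin is 13 mm wide at x=0.629, y 0.145–0.187, with its top at z=0.061 and yaw 2°, which matches the given sizes. Next I'll grasp it.

```bash
python3 plan.py .629 .163 .1 2;  python3 plan.py .629 .163 .026 2
```

```text
now [0.6293 0.1287 0.2493] yaw 2.1 tilt z [-0.001 -1.     0.   ] F [-0.2 -1.1  0.2] gap 84.7 q [-0.    0.24  0.28  1.61 -0.    1.53] t 2.52
[0.0054 0.7466 0.1713] [-0.      0.004  -0.0015] rows 4
now [0.6293 0.1287 0.2493] yaw 2.1 tilt z [-0.001 -1.     0.   ] F [-0.2 -1.1  0.2] gap 84.7 q [-0.    0.24  0.28  1.61 -0.    1.53] t 2.52
[0.005  0.9884 0.1516] [-0.      0.0035 -0.0014] rows 5
[0.0005 0.1281 0.0197] [-0.      0.0005 -0.0002] rows 1
```

```bash
python3 -m pendant '[[60,0,0.2,0.17,0,0,0],[60,0,0.4,0.17,0,0,0],[60,0,0.6,0.17,0,0,0],[60,0,0.745,0.17,0,0,0],[60,0,0.745,0.17,0,0,0]]';python3 -m pendant '[[60,0,0.12,0,0,0,0],[60,0,0.25,0,0,0,0],[60,0,0.37,0,0,0,0],[60,0,0.37,0,0,0,0]]'; python3 plan.py .629 .163 .026 2
```

```text
t: 2.93
eef_pos: [0.6226, 0.1598, 0.0928]
eef_rot: [-0.707, 0.707, 0.008, -0.016]
contact_force: [-1.2, -0.3, -1.5]
finger_gap: 0.702
t: 3.27
eef_pos: [0.6255, 0.1598, 0.0244]
eef_rot: [-0.707, 0.707, 0.01, -0.013]
contact_force: [-0.9, -0.4, -0.2]
finger_gap: 0.703
now [0.6255 0.1598 0.0244] yaw 1.9 tilt z [-0.005 -1.    -0.   ] F [-0.9 -0.4 -0.2] gap 60.0 q [ 0.05  0.31 -0.05  1.22 -0.    1.59] t 3.27
[ 0.0181 -0.0083  0.0156] [ 0.0006 -0.0035 -0.0097] rows 1
```

```bash
python3 -m pendant '[[0,0,0,0,0,0,0],[0,0,0,0,0,0,0],[0,0,0,0,0,0,0],[0,0,0,0,0,0,0],[0,0,0,0,0,0,0]]' 60; python3 plan.py .629 .163 .026 2
```

```text
t: 3.68
eef_pos: [0.6304, 0.1608, 0.0301]
eef_rot: [-0.707, 0.707, 0.014, -0.01]
contact_force: [4.1, 0.5, 6.2]
finger_gap: 0.154
now [0.6304 0.1608 0.0301] yaw 1.9 tilt z [ 0.006 -1.    -0.   ] F [4.1 0.5 6.2] gap 13.2 q [ 0.05  0.31 -0.04  1.22 -0.    1.59] t 3.68
[-0.0066  0.0203  0.0115] [ 0.0003 -0.0017  0.0108] rows 1
```

```bash
python3 -m pendant '[[0,0,0,-0.08,0,0,0],[0,0,0,-0.16,0,0,0],[0,0,0,-0.26,0,0,0],[0,0,0,-0.36,0,0,0],[0,0,0,-0.46,0,0,0]]';python3 -m pendant '[[0,0,0,-0.08,0,0,0],[0,0,0,-0.16,0,0,0],[0,0,0,-0.24,0,0,0],[0,0,0,-0.28,0,0,0],[0,0,0,-0.32,0,0,0]]'; python3 plan.py .629 .163 .026 2
```

```text
t: 4.1
eef_pos: [0.6332, 0.0684, 0.03]
eef_rot: [0.707, -0.707, -0.014, 0.01]
contact_force: [5.0, 2.2, 6.3]
finger_gap: 0.157
t: 4.52
eef_pos: [0.6352, 0.004, 0.03]
eef_rot: [-0.707, 0.707, 0.014, -0.01]
contact_force: [2.9, 1.8, 7.9]
finger_gap: 0.155
now [0.6352 0.004  0.03  ] yaw 1.9 tilt z [ 0.005 -1.    -0.   ] F [2.9 1.8 7.9] gap 13.2 q [-0.2   0.26 -0.09  1.21  0.    1.34] t 4.52
[-0.0041  0.0199  0.7955] [ 0.0007 -0.0021  0.0088] rows 4
```

Pulled 157 mm so far. Now I'll creep to the stop.

```bash
python3 -m pendant '[[0,0,0,-0.03,0,0,0],[0,0,0,-0.06,0,0,0],[0,0,0,-0.07,0,0,0],[0,0,0,-0.08,0,0,0],[0,0,0,-0.08,0,0,0]]';python3 -m pendant '[[0,0,0,-0.02,0,0,0],[0,0,0,-0.03,0,0,0],[0,0,0,-0.04,0,0,0],[0,0,0,-0.05,0,0,0],[0,0,0,-0.05,0,0,0]]'; python3 plan.py .629 .163 .026 2
```

```text
t: 4.93
eef_pos: [0.6357, -0.0119, 0.03]
eef_rot: [-0.707, 0.707, 0.014, -0.01]
contact_force: [1.9, -1.2, 7.9]
finger_gap: 0.153
t: 5.35
eef_pos: [0.6358, -0.0158, 0.03]
eef_rot: [0.71, -0.704, -0.015, 0.012]
contact_force: [2.2, 27.3, 11.4]
finger_gap: 0.15
now [ 0.6358 -0.0158  0.03  ] yaw 2.2 tilt z [ 0.005 -1.     0.009] F [ 2.2 27.3 11.4] gap 12.8 q [-0.23  0.27 -0.09  1.21  0.01  1.3 ] t 5.35
[0.     0.028  0.8946] [-0.0169  0.0062  0.0097] rows 5
```

```bash
python3 -m pendant '[[0,0,0,0.03,0,0,0],[0,0,0,0.03,0,0,0],[0,0,0,0.03,0,0,0]]';python3 -m pendant '[[50,0,0,0,0,0,0],[50,0,0,0,0,0,0],[50,0,0,0,0,0,0],[50,0,0,0,0,0,0]]';python3 -m pendant '[[50,0,-0.2,0,0,0,0],[50,0,-0.4,0,0,0,0],[50,0,-0.6,0,0,0,0],[50,0,-0.9,0,0,0,0],[50,0,-1,0,0,0,0]]'
python3 - <<'E'
from h import *
for n in("scene","wrist"):
    p,D=env.read_camera(n);cv2.imwrite(f"pics/{n}2.png",p)
E
python3 plan.py .6 -.1 .25 2
```

```text
t: 5.6
eef_pos: [0.6358, -0.0148, 0.0301]
eef_rot: [-0.707, 0.707, 0.014, -0.011]
contact_force: [1.3, 1.3, 7.2]
finger_gap: 0.152
t: 5.93
eef_pos: [0.6336, -0.0152, 0.0271]
eef_rot: [-0.707, 0.707, 0.012, -0.012]
contact_force: [0.3, 0.3, 0.5]
finger_gap: 0.581
t: 6.35
eef_pos: [0.6334, -0.0151, 0.2295]
eef_rot: [-0.707, 0.707, 0.012, -0.012]
contact_force: [0.7, -0.3, -0.0]
finger_gap: 0.588
now [ 0.6365 -0.0158  0.2351] yaw 2.0 tilt z [ 0.01  -1.    -0.003] F [ 1.6 -0.3 -0. ] gap 50.1 q [-0.23  0.2   0.21  1.57 -0.    1.31] t 6.45
[-0.1958 -0.0752 -0.4147] [ 0.0056 -0.0013  0.0198] rows 3
```

View pics/scene2.png

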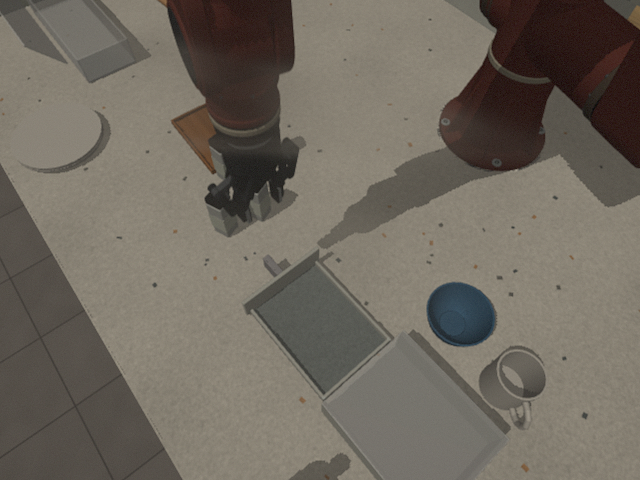

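View pics/wrist2.png

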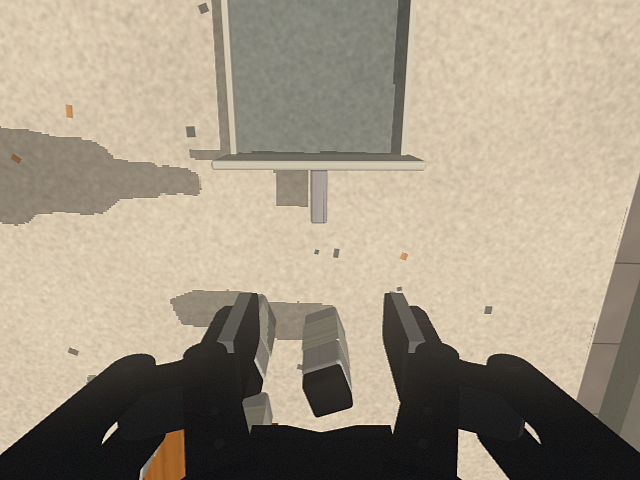

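The scene view shows the drawer fully out with its pull at (270,265) and its floor empty. Next I'll go above tin A for a close look.

```bash
python3 plan.py .69 -.14 .26 110
```

```text
now [ 0.6365 -0.0158  0.2351] yaw 2.0 tilt z [ 0.01  -1.    -0.003] F [ 1.6 -0.3 -0. ] gap 50.1 q [-0.23  0.2   0.21  1.57 -0.    1.31] t 6.45
[ 0.0687 -0.0333 -0.175 ] [ 0.0063 -1.      0.0023] rows 5
[-0.028  -0.0339 -0.1858] [ 0.0063 -1.      0.0023] rows 5
[-0.1171 -0.0344 -0.1468] [ 0.0063 -1.      0.0023] rows 5
[-0.1051 -0.0208 -0.0412] [ 0.0038 -0.6014  0.0014] rows 3
```

```bash
python3 -m pendant '[[60,0.07,-0.03,-0.17,0,-1,0],[60,0.07,-0.03,-0.17,0,-1,0],[60,0.07,-0.03,-0.17,0,-1,0],[60,0.07,-0.03,-0.17,0,-1,0],[60,0.07,-0.03,-0.17,0,-1,0]]'; python3 -m pendant '[[60,-0.03,-0.03,-0.18,0,-1,0],[60,-0.03,-0.03,-0.18,0,-1,0],[60,-0.03,-0.03,-0.18,0,-1,0],[60,-0.03,-0.03,-0.18,0,-1,0],[60,-0.03,-0.03,-0.18,0,-1,0]]';python3 -m pendant '[[60,-0.12,-0.03,-0.15,0,-1,0],[60,-0.12,-0.03,-0.15,0,-1,0],[60,-0.12,-0.03,-0.15,0,-1,0],[60,-0.12,-0.03,-0.15,0,-1,0],[60,-0.12,-0.03,-0.15,0,-1,0]]';python3 -m pendant '[[60,-0.1,-0.02,-0.04,0,-0.6,0],[60,-0.1,-0.02,-0.04,0,-0.6,0],[60,-0.1,-0.02,-0.04,0,-0.6,0],[60,-0.1,-0.02,-0.04,0,-0.6,0]]'; python3 plan.py .69 -.14 .26 110
python3 - <<'E'
from h import *
K=cam("wrist");p,D=env.read_camera("wrist");cv2.imwrite("pics/w3.png",p)
W=dep(K,D);Z=W[...,2]
m=((D>0)&(abs(Z-.12)<.012)).astype(np.uint8)
for c in cv2.findContours(m,cv2.RETR_EXTERNAL,cv2.CHAIN_APPROX_NONE)[0]:
    if cv2.contourArea(c)>300: print(c.reshape(-1,2).mean(0).round(0),rect(ray(K,c,.12)))
E
```

```text
t: 6.87
eef_pos: [0.6487, -0.0488, 0.2323]
eef_rot: [0.679, -0.679, -0.196, 0.197]
contact_force: [0.8, 1.0, 0.2]
finger_gap: 0.703
t: 7.28
eef_pos: [0.6627, -0.0824, 0.2385]
eef_rot: [0.606, -0.606, -0.365, 0.365]
contact_force: [-0.5, 0.1, -0.1]
finger_gap: 0.703
t: 7.7
eef_pos: [0.678, -0.1176, 0.2446]
eef_rot: [0.491, -0.491, -0.509, 0.509]
contact_force: [0.7, 0.4, -0.0]
finger_gap: 0.707
t: 8.03
eef_pos: [0.6868, -0.1373, 0.2488]
eef_rot: [0.407, -0.407, -0.578, 0.578]
contact_force: [-0.8, 0.5, 0.3]
finger_gap: 0.7
now [ 0.6868 -0.1373  0.2488] yaw 109.8 tilt z [ 0. -1.  0.] F [-0.8  0.5  0.3] gap 59.8 q [-0.38  0.44  0.52  1.65 -0.   -0.73] t 8.03
[-0.018  -0.0559 -0.0108] [-0.0005 -0.0078  0.0002] rows 1
[310. 162.] (array([ 646.7, -160.9]), array([34.6, 33.9]), 20.4)
[365.  58.] (array([ 572.1, -149.2]), array([34.8, 34.7]), 21.9)
[182.   7.] (array([ 584.8, -267.9]), array([10.5, 37.3]), 19.8)
```

View pics/w3.png

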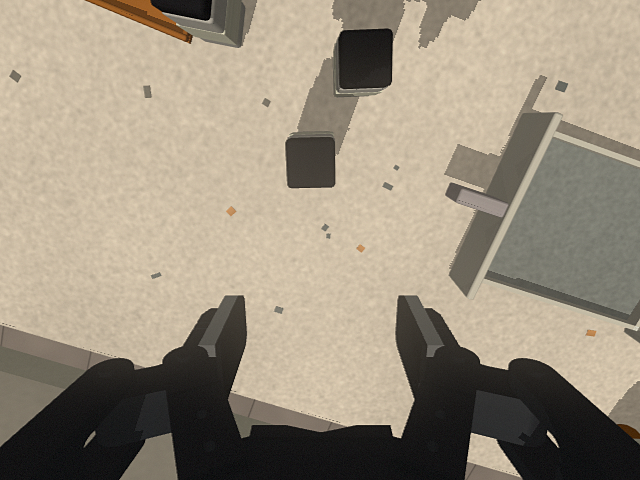

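The wrist view shows tin A's lid at (310,162) and B's at (365,58). A measures (0.647,−0.161), yaw 20.5°, which agrees with the fixed cameras. I'll go over it, read the baseline force, and then grasp near the lid.

```bash
cat > wgh.py <<'E'
from h import *
F=[]
for i in range(16):
    env.read_camera("side"); o=env.get_obs(); F.append(list(o["contact_force"])+list(o["wrist_torque"]))
F=np.array(F); print("mean",F.mean(0).round(3),"sem",(F.std(0)/4).round(3),"gap",o["finger_gap"]*85.4)
E
python3 plan.py .647 -.161 .17 110.5
```

```text
now [ 0.6867 -0.1371  0.2489] yaw 109.6 tilt z [ 0. -1.  0.] F [ 0.  -0.4  0.2] gap 59.8 q [-0.38  0.44  0.52  1.65 -0.   -0.73] t 8.08
[-0.0458  0.3945  0.227 ] [-0.0004 -0.0301  0.0002] rows 3
```

```bash
python3 -m pendant '[[60,-0.045,0.13,0.227,0,-0.03,0],[60,-0.045,0.26,0.227,0,-0.03,0],[60,-0.045,0.395,0.227,0,-0.03,0],[60,-0.045,0.395,0.227,0,-0.03,0],[60,-0.045,0.395,0.227,0,-0.03,0]]' 30; python3 wgh.py; python3 plan.py .647 -.161 .09 110.5
```

```text
t: 8.5
eef_pos: [0.6462, -0.1605, 0.1692]
eef_rot: [0.403, -0.401, -0.581, 0.582]
contact_force: [-0.2, 0.8, 0.5]
finger_gap: 0.705
mean [ 0.027  0.094  0.131  0.005  0.004 -0.008] sem [0.12  0.153 0.165 0.009 0.005 0.009] gap 59.87241081504729
now [ 0.6471 -0.1612  0.17  ] yaw 110.9 tilt z [ 0. -1.  0.] F [-0.7  0.3  0.1] gap 59.9 q [-0.44  0.31  0.21  1.48 -0.   -0.8 ] t 9.3
[0.0013 0.4    0.    ] [-0.0004  0.0121  0.0001] rows 2
```

```bash
python3 -m pendant '[[60,0,0.13,0,0,0,0],[60,0,0.26,0,0,0,0],[60,0,0.4,0,0,0,0],[60,0,0.4,0,0,0,0]]' 30; python3 -m pendant '[[10,0,0,0,0,0,0],[10,0,0,0,0,0,0],[10,0,0,0,0,0,0],[10,0,0,0,0,0,0],[10,0,0,0,0,0,0]]' 30;  python3 -m pendant '[[10,0,-0.05,0,0,0,0],[10,0,-0.1,0,0,0,0],[10,0,-0.15,0,0,0,0],[10,0,-0.2,0,0,0,0],[10,0,-0.2,0,0,0,0]]' 30; python3 wgh.py
```

```text
t: 9.63
eef_pos: [0.6439, -0.1598, 0.0837]
eef_rot: [0.404, -0.398, -0.582, 0.583]
contact_force: [-1.1, 0.3, -1.6]
finger_gap: 0.7
t: 10.05
eef_pos: [0.6481, -0.1617, 0.092]
eef_rot: [-0.4, 0.402, 0.582, -0.582]
contact_force: [-0.2, 0.2, 3.9]
finger_gap: 0.415
t: 10.47
eef_pos: [0.6485, -0.1618, 0.1336]
eef_rot: [-0.4, 0.403, 0.583, -0.582]
contact_force: [0.4, -0.4, -1.6]
finger_gap: 0.412
mean [ 0.108 -0.011 -1.92  -0.005 -0.002 -0.003] sem [0.085 0.114 0.102 0.008 0.006 0.008] gap 35.32099304704927
```

Force change is −2.05 N, so tin A is full. I'll carry it to clear counter around (0.49,−0.07), turning to yaw 92.

```bash
python3 plan.py .63 -.075 .17 100;  python3 - <<'E'
from plan import *
E
python3 plan.py .49 -.075 .17 92
```

```text
now [ 0.6472 -0.1612  0.1301] yaw 110.9 tilt z [-0. -1.  0.] F [-0.3  0.4 -1.8] gap 35.3 q [-0.44  0.31  0.15  1.41 -0.   -0.8 ] t 11.27
[ 0.4335 -0.1996 -0.0733] [-1.000e-04  3.622e-01 -1.000e-04] rows 3
now [ 0.6472 -0.1612  0.1301] yaw 110.9 tilt z [-0. -1.  0.] F [-0.3  0.4 -1.8] gap 35.3 q [-0.44  0.31  0.15  1.41 -0.   -0.8 ] t 11.27
[ 0.6828 -0.1996  0.5808] [-1.000e-04  6.289e-01 -1.000e-04] rows 5
```

```bash
python3 -m pendant '[[10,0.1,-0.2,-0.02,0,0.09,0],[10,0.2,-0.2,-0.04,0,0.18,0],[10,0.3,-0.2,-0.05,0,0.27,0],[10,0.43,-0.2,-0.07,0,0.36,0],[10,0.43,-0.2,-0.07,0,0.36,0]]' 40; python3 plan.py .49 -.075 .12 92
```

```text
t: 11.68
eef_pos: [0.629, -0.0719, 0.1707]
eef_rot: [-0.454, 0.454, 0.542, -0.542]
contact_force: [0.3, -0.4, -2.5]
finger_gap: 0.417
now [ 0.629  -0.0719  0.1707] yaw 100.1 tilt z [ 0.001 -1.    -0.   ] F [ 0.3 -0.4 -2.5] gap 35.7 q [-0.32  0.2   0.09  1.46  0.   -0.5 ] t 11.68
[0.1063 0.2533 0.687 ] [0.0003 0.2695 0.0025] rows 4
```

```bash
python3 -m pendant '[[10,0.03,0.06,0.17,0,0.07,0],[10,0.055,0.12,0.34,0,0.14,0],[10,0.08,0.19,0.5,0,0.2,0],[10,0.106,0.25,0.687,0,0.27,0],[10,0.106,0.25,0.687,0,0.27,0]]' 40; python3 plan.py .49 -.075 .09 92
```

```text
t: 12.1
eef_pos: [0.4808, -0.0761, 0.1133]
eef_rot: [0.496, -0.487, -0.506, 0.51]
contact_force: [-1.7, 0.5, -3.9]
finger_gap: 0.414
now [ 0.4808 -0.0761  0.1133] yaw 91.9 tilt z [ 0.005 -1.     0.013] F [-1.7  0.5 -3.9] gap 35.3 q [-0.43 -0.22 -0.43  1.37 -0.   -0.46] t 12.1
[ 0.0033  0.1157 -0.0478] [-0.0247 -0.0048  0.0103] rows 1
```

```bash
python3 -m pendant '[[10,0,0.05,0,0,0,0],[10,0,0.1,0,0,0,0],[10,0,0.14,0,0,0,0],[10,0,0.145,0,0,0,0],[10,0,0.145,0,0,0,0]]' 20; python3 plan.py .49 -.075 .09 92
```

```text
t: 12.52
eef_pos: [0.4921, -0.0792, 0.0914]
eef_rot: [-0.491, 0.491, 0.509, -0.508]
contact_force: [0.7, 0.8, 1.3]
finger_gap: 0.414
now [ 0.4921 -0.0792  0.0914] yaw 92.0 tilt z [-0.    -1.    -0.001] F [0.7 0.8 1.3] gap 35.4 q [-0.42 -0.19 -0.44  1.32  0.   -0.46] t 12.52
[0.0212 0.0072 0.0097] [ 0.0026  0.0004 -0.0001] rows 1
```

```bash
python3 -m pendant '[[10,0,0.01,-0.07,0,0,0],[10,0,0.01,-0.14,0,0,0],[10,0,0.02,-0.21,0,0,0],[10,0,0.036,-0.277,0,0,0],[10,0,0.04,-0.28,0,0,0]]' 20; python3 plan.py .49 -.075 .09 92;  python3 - <<'E'
from h import *
for n in("side","wrist"):
    p,D=env.read_camera(n);cv2.imwrite(f"pics/{n}4.png",p)
E
```

```text
t: 12.93
eef_pos: [0.5498, -0.0775, 0.0839]
eef_rot: [-0.49, 0.492, 0.509, -0.508]
contact_force: [-0.9, 2.2, 13.5]
finger_gap: 0.411
now [ 0.5498 -0.0775  0.0839] yaw 92.0 tilt z [-0.001 -1.    -0.003] F [-0.9  2.2 13.5] gap 35.1 q [-0.38 -0.01 -0.29  1.29  0.   -0.41] t 12.93
[ 0.0229 -0.0313  0.2984] [ 0.0049  0.0005 -0.0015] rows 2
```

View pics/side4.png

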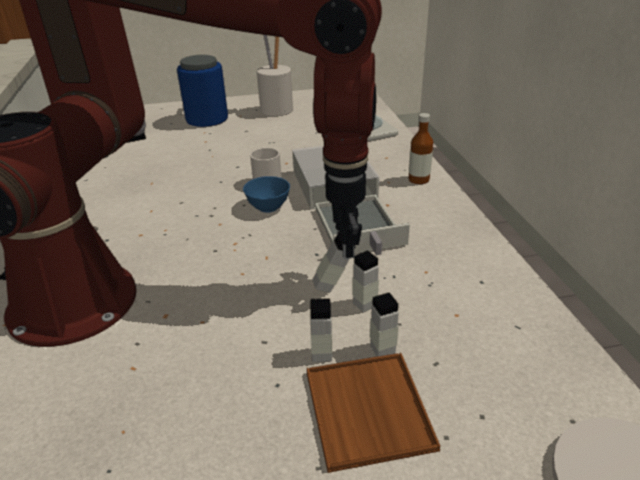

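View pics/wrist4.png

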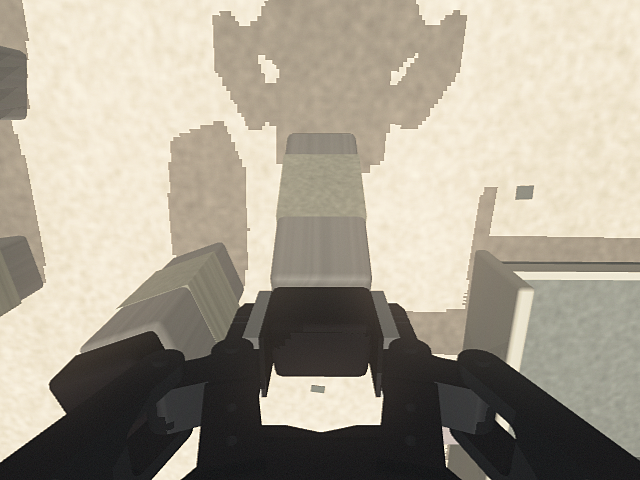

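The wrist view shows tin A leaning about 30° with its band at (320,185) and its foot pressed at 13 N. B's lid at (105,375) is close to the left knuckle. I'll lift and move away from B before continuing, and check that the lean holds.

```bash
python3 -m pendant '[[10,0,-0.08,0,0,0,0],[10,0.05,-0.16,0.1,0,0,0],[10,0.1,-0.16,0.2,0,0,0],[10,0.14,-0.16,0.35,0,0,0],[10,0.14,-0.16,0.35,0,0,0]]' 40; python3 plan.py .48 -.05 .09 92;  python3 - <<'E'
from h import *
for n in("wrist",):
    p,D=env.read_camera(n);cv2.imwrite(f"pics/{n}5.png",p)
E
```

```text
t: 13.45
eef_pos: [0.4721, -0.0498, 0.114]
eef_rot: [0.492, -0.49, -0.508, 0.51]
contact_force: [-1.3, 0.2, -1.8]
finger_gap: 0.414
now [ 0.4721 -0.0498  0.114 ] yaw 92.1 tilt z [ 0.001 -1.     0.004] F [-1.3  0.2 -1.8] gap 35.4 q [-0.38 -0.27 -0.47  1.37 -0.   -0.42] t 13.45
[-0.0027  0.1199 -0.04  ] [-0.0072  0.0019  0.0025] rows 1
```

View pics/wrist5.png

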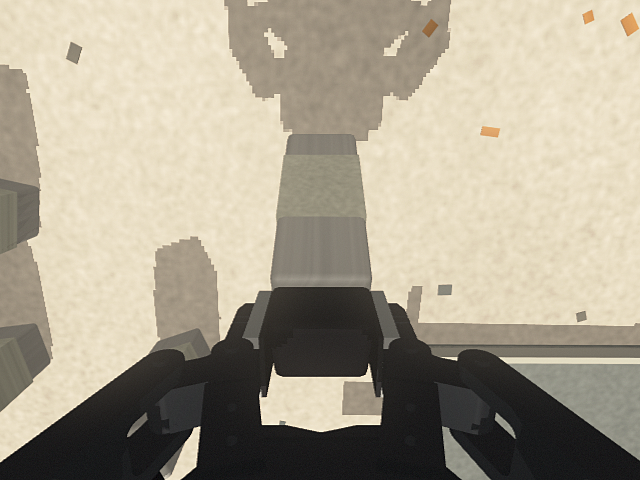

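```bash
python3 -m pendant '[[10,0,0.08,0,0,0,0],[10,0,0.165,0,0,0,0],[10,0,0.165,0,0,0,0],[10,0,0.165,0,0,0,0]]' 20; python3 plan.py .48 -.05 .09 92; python3 -m pendant '[[10,0,0.025,-0.06,0,0,0],[10,0,0.065,-0.125,0,0,0],[10,0,0.11,-0.18,0,0,0],[10,0,0.16,-0.227,0,0,0],[10,0,0.16,-0.227,0,0,0]]' 20; python3 plan.py .48 -.05 .09 92
python3 - <<'E'
from h import *
for n in("wrist",):
    p,D=env.read_camera(n);cv2.imwrite(f"pics/{n}6.png",p)
E
```

```text
t: 13.83
eef_pos: [0.4773, -0.0521, 0.0823]
eef_rot: [-0.491, 0.492, 0.509, -0.508]
contact_force: [0.2, -0.0, -0.7]
finger_gap: 0.413
now [ 0.4773 -0.0521  0.0823] yaw 92.0 tilt z [-0.001 -1.    -0.001] F [ 0.2 -0.  -0.7] gap 35.2 q [-0.38 -0.24 -0.51  1.31 -0.   -0.42] t 13.83
[ 0.01   -0.0386 -0.0139] [ 0.0026 -0.0005 -0.0013] rows 1
t: 14.25
eef_pos: [0.524, -0.0506, 0.0498]
eef_rot: [-0.49, 0.492, 0.509, -0.508]
contact_force: [1.9, -0.5, 1.3]
finger_gap: 0.411
now [ 0.524  -0.0506  0.0498] yaw 92.0 tilt z [-0.001 -1.    -0.002] F [ 1.9 -0.5  1.3] gap 35.1 q [-0.35 -0.07 -0.41  1.23  0.   -0.38] t 14.25
[ 0.0103 -0.2017  0.2192] [ 0.0044 -0.0003 -0.0014] rows 2
```

View pics/wrist6.png

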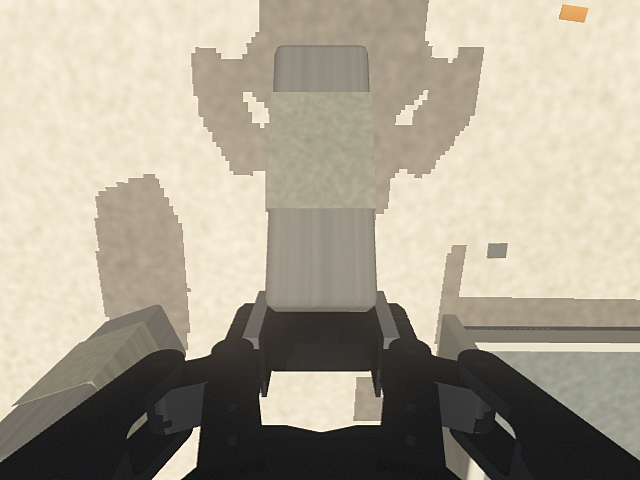

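It is leaning about 60°. Continuing toward flat.

```bash
python3 -m pendant '[[10,0,0.04,-0.03,0,0,0],[10,0,0.08,-0.055,0,0,0],[10,0,0.12,-0.075,0,0,0],[10,0,0.16,-0.09,0,0,0],[10,0,0.165,-0.092,0,0,0]]' 20; python3 plan.py .48 -.05 .09 92
python3 - <<'E'
from h import *
K=cam("wrist")
for n in("wrist","scene"):
    p,D=env.read_camera(n);cv2.imwrite(f"pics/{n}7.png",p)
    if n=="wrist":
        W=dep(K,D)
        for v in range(20,330,30): print(v,W[v,320].round(4))
E
```

```text
t: 14.72
eef_pos: [0.5413, -0.0498, 0.0172]
eef_rot: [-0.491, 0.492, 0.509, -0.508]
contact_force: [3.0, 1.1, 6.8]
finger_gap: 0.417
now [ 0.5413 -0.0498  0.0172] yaw 92.0 tilt z [-0.001 -1.    -0.002] F [3.  1.1 6.8] gap 35.6 q [-0.33  0.01 -0.39  1.17  0.   -0.37] t 14.72
[ 0.0095 -0.3647  0.3057] [ 0.0038 -0.0006 -0.0013] rows 3
20 [ 0.4391 -0.0545  0.0372]
50 [ 0.4473 -0.0542  0.04  ]
80 [ 0.4553 -0.0539  0.0414]
110 [ 0.4635 -0.0536  0.0436]
140 [ 0.4719 -0.0533  0.0449]
170 [ 0.48   -0.053   0.0491]
200 [ 0.4885 -0.0527  0.0504]
230 [ 0.497  -0.0524  0.0523]
260 [ 0.5059 -0.0521  0.0537]
290 [ 0.5141 -0.0518  0.0569]
320 [ 0.5233 -0.0515  0.0582]
```

View pics/wrist7.png

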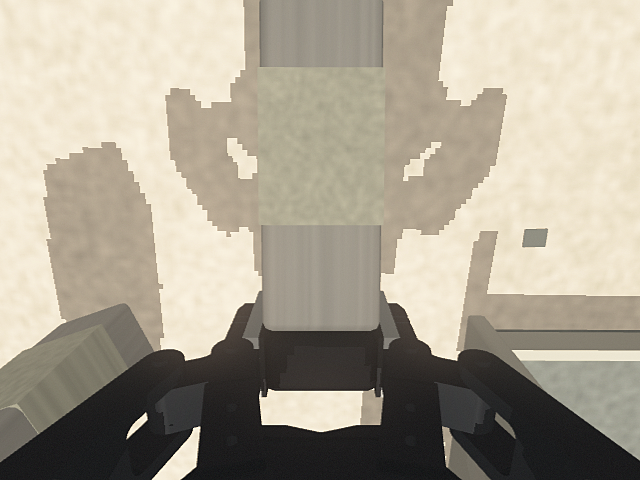

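The wrist depth along the tin gives a 76° lean. Before placing it, I'll measure the drawer's inside from the scene camera.

```bash
python3 -m pendant '[[10,0,-0.2,0,0,0,0],[10,0,-0.4,0,0,0,0],[10,0,-0.55,0,0,0,0],[10,0,-0.55,0,0,0,0]]' 40
python3 - <<'E'
from h import *
K=cam("scene");p,D=env.read_camera("scene");cv2.imwrite("pics/scene8.png",p);W=dep(K,D);Z=W[...,2]
c=np.array([.630,.113]);a=np.radians(2);ux=np.array([np.cos(a),np.sin(a)]);uy=np.array([-np.sin(a),np.cos(a)])
L=np.stack([(W[...,:2]-c)@ux,(W[...,:2]-c)@uy],-1)
def S(m): return L[m&(D>0)]
fl=S((Z>.004)&(Z<.015)&(abs(L[...,0])<.09)&(L[...,1]>-.09)&(L[...,1]<.12));print("floor",fl.min(0),fl.max(0),np.percentile(fl,[2,98],axis=0))
rim=S((Z>.018)&(Z<.027)&(abs(L[...,0])<.1)&(L[...,1]>-.09)&(L[...,1]<.1));print("rim",np.percentile(rim[:,0],[1,10,50,90,99]))
for s in(-1,1): print(rim[rim[:,0]*s>0.05].mean(0))
fp=S((Z>.056)&(Z<.067)&(abs(L[...,0])<.1)&(L[...,1]>-.13)&(L[...,1]<-.08));print("plate",np.percentile(fp,[1,50,99],axis=0))
rf=S((Z>.062)&(Z<.08)&(abs(L[...,0])<.12)&(L[...,1]>.05)&(L[...,1]<.4));print("roof",np.percentile(rf,[1,50,99],axis=0))
E
python3 plan.py .60 .1 .15 92
```

```text
t: 15.15
eef_pos: [0.5428, -0.0506, 0.1341]
eef_rot: [-0.488, 0.494, 0.51, -0.507]
contact_force: [1.3, -0.3, -1.3]
finger_gap: 0.415
floor [-0.08955237 -0.08861406] [0.08874788 0.11927845] [[-0.07176533 -0.0848119 ]
 [ 0.07340603  0.1098278 ]]
rim [-0.07880868 -0.07708966  0.01287877  0.08084824  0.08201101]
[-0.07474824  0.00191473]
[0.07835499 0.00109899]
plate [[-0.08367904 -0.12832996]
 [ 0.00295812 -0.09107738]
 [ 0.08707206 -0.08646244]]
roof [[-0.08754918  0.12925759]
 [-0.00298064  0.23410793]
 [ 0.09249635  0.34695888]]
now [ 0.5418 -0.0502  0.1308] yaw 92.0 tilt z [-0.002 -1.    -0.005] F [-0.3 -0.6 -2.7] gap 35.7 q [-0.33 -0.07 -0.26  1.37 -0.   -0.37] t 15.2
[ 0.7402 -0.0961 -0.3174] [ 0.0103 -0.0008 -0.0044] rows 4
```

View pics/scene8.png

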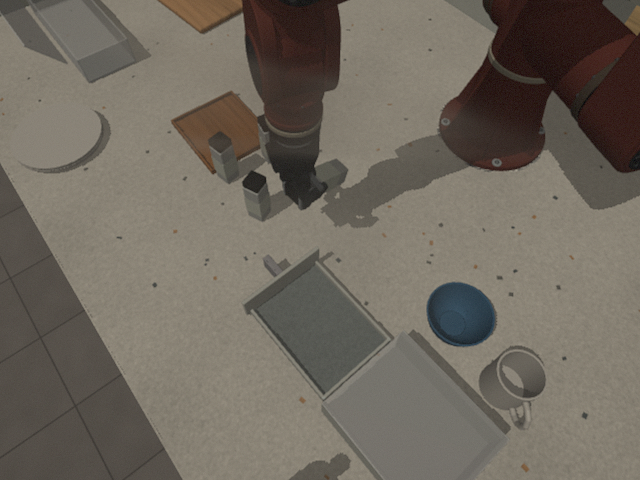

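The drawer's inside is centred near (0.6315, 0.128), the roof edge is at y≈0.241, and the floor is clear. Carrying tin A to the inner slot (y 0.185).

```bash
python3 -m pendant '[[10,0.2,0,-0.08,0,0,0],[10,0.4,0,-0.16,0,0,0],[10,0.55,0,-0.24,0,0,0],[10,0.7,0,-0.32,0,0,0],[10,0.7,0,-0.32,0,0,0]]' 40; python3 plan.py .675 .185 .13 92
```

```text
t: 15.62
eef_pos: [0.599, 0.0976, 0.1246]
eef_rot: [0.491, -0.489, -0.509, 0.51]
contact_force: [0.9, 0.7, -1.8]
finger_gap: 0.412
now [0.599  0.0976 0.1246] yaw 92.2 tilt z [ 0.002 -1.     0.002] F [ 0.9  0.7 -1.8] gap 35.2 q [-0.05  0.13 -0.06  1.37  0.   -0.09] t 15.62
[ 0.4219 -0.0271 -0.3963] [-0.0042  0.0067  0.0033] rows 3
```

```bash
python3 -m pendant '[[10,0.14,-0.03,-0.13,0,0,0],[10,0.28,-0.03,-0.26,0,0,0],[10,0.42,-0.03,-0.4,0,0,0],[10,0.42,-0.03,-0.4,0,0,0],[10,0.42,-0.03,-0.4,0,0,0]]' 40; python3 plan.py .675 .185 .055 92
python3 - <<'E'
from h import *
p,D=env.read_camera("wrist");cv2.imwrite("pics/w9.png",p)
E
```

```text
t: 16.03
eef_pos: [0.675, 0.1805, 0.1287]
eef_rot: [0.492, -0.49, -0.507, 0.511]
contact_force: [-0.4, -0.7, -1.9]
finger_gap: 0.415
now [0.675  0.1805 0.1287] yaw 92.1 tilt z [-0.    -1.     0.006] F [-0.4 -0.7 -1.9] gap 35.4 q [ 0.07  0.42  0.28  1.43 -0.    0.04] t 16.03
[ 0.0228  0.3683 -0.0028] [-0.0108  0.0026 -0.001 ] rows 2
```

View pics/w9.png

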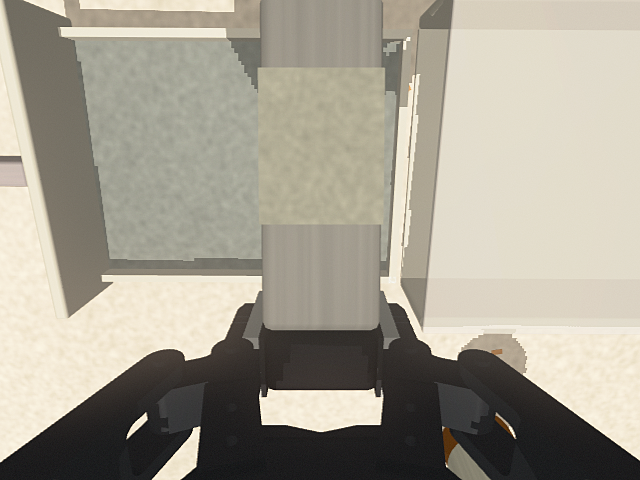

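Run:
```python
from h import *
K=cam("wrist")
print("back rim",ray(K,[[393,70],[390,250]],.022)); print("far-x rims", ray(K,[[150,40],[150,262],[150,285]],.022)); print("plate",ray(K,[[45,180]],.062)); print("roof edge",ray(K,[[430,30],[415,320]],.064))
```

```text
back rim [[0.56999877 0.21836555 0.022     ]
 [0.68452671 0.22672515 0.022     ]]
far-x rims [[0.55882123 0.07335588 0.022     ]
 [0.69947686 0.06027498 0.022     ]
 [0.71699652 0.05864567 0.022     ]]
plate [[0.63733696 0.02536002 0.062     ]]
roof edge [[0.55622457 0.22776781 0.064     ]
 [0.7147555  0.23751678 0.064     ]]
```

```bash
python3 -m pendant '[[10,-0.02,0.12,0,0,0,0],[10,-0.02,0.24,0,0,0,0],[10,-0.02,0.34,0,0,0,0],[10,-0.02,0.43,0,0,0,0],[10,-0.02,0.43,0,0,0,0]]' 40; python3 -m pendant '[[10,0,0.04,-0.01,0,0,0],[10,0,0.08,-0.02,0,0,0],[10,0,0.11,-0.03,0,0,0],[10,0,0.13,-0.04,0,0,0],[10,0,0.13,-0.04,0,0,0]]' 20;  python3 plan.py .675 .18 .012 92
```

```text
t: 16.5
eef_pos: [0.6723, 0.1739, 0.0426]
eef_rot: [0.493, -0.49, -0.506, 0.51]
contact_force: [-1.7, -0.2, -2.9]
finger_gap: 0.417
t: 16.92
eef_pos: [0.6845, 0.1755, 0.0214]
eef_rot: [-0.491, 0.492, 0.509, -0.508]
contact_force: [-0.3, -0.7, 2.9]
finger_gap: 0.417
now [0.6845 0.1755 0.0214] yaw 92.0 tilt z [-0.    -1.    -0.001] F [-0.3 -0.7  2.9] gap 35.6 q [ 0.07  0.49  0.17  1.25 -0.    0.03] t 16.92
[0.024  0.047  0.0468] [ 0.0017 -0.0015 -0.0004] rows 1
```

```bash
python3 -m pendant '[[10,0,0.015,0.01,0,0,0],[10,0,0.03,0.02,0,0,0],[10,0,0.04,0.02,0,0,0],[10,0,0.04,0.02,0,0,0]]' 20;  python3 plan.py .675 .18 .012 92
python3 - <<'E'
from h import *
K=cam("wrist");p,D=env.read_camera("wrist");cv2.imwrite("pics/w10.png",p);W=dep(K,D)
for v in range(20,330,60): print(v,W[v,320].round(4))
E
```

```text
t: 17.25
eef_pos: [0.6814, 0.1756, 0.0146]
eef_rot: [-0.49, 0.492, 0.509, -0.508]
contact_force: [3.5, -0.4, 4.4]
finger_gap: 0.417
now [0.6814 0.1756 0.0146] yaw 92.0 tilt z [-0.    -1.    -0.004] F [ 3.5 -0.4  4.4] gap 35.6 q [ 0.07  0.48  0.14  1.23 -0.    0.03] t 17.25
[0.023  0.0128 0.0312] [ 0.0067 -0.0011 -0.0001] rows 1
20 [0.5822 0.1711 0.0492]
80 [0.5963 0.1716 0.0507]
140 [0.6113 0.1722 0.0517]
200 [0.6272 0.1727 0.0541]
260 [0.644  0.1733 0.0559]
320 [0.6622 0.1739 0.0575]
```

View pics/w10.png

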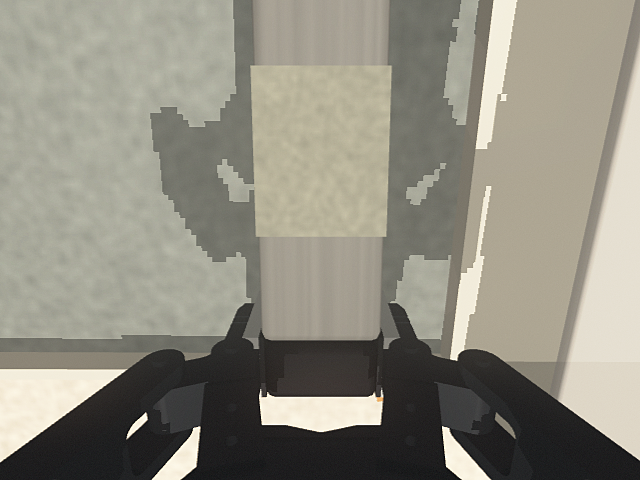

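```bash
python3 - <<'E'
from h import *
K=cam("wrist"); print(ray(K,[[100,352],[100,368],[470,352]],.022), ray(K,[[320,396]],.055))
E
python3 -m pendant '[[10,0,0,0.02,0,0,0],[10,0,0.01,0.035,0,0,0],[10,0,0.02,0.035,0,0,0],[10,0,0.02,0.035,0,0,0]]' 20;  python3 plan.py .675 .18 .012 92
```

```text
[[0.70011743 0.0854092  0.022     ]
 [0.70782176 0.08436493 0.022     ]
 [0.69472669 0.23618474 0.022     ]] [[0.69093427 0.17497118 0.055     ]]
t: 17.63
eef_pos: [0.6732, 0.1755, 0.0098]
eef_rot: [-0.491, 0.492, 0.509, -0.508]
contact_force: [2.8, 1.9, 5.7]
finger_gap: 0.415
now [0.6732 0.1755 0.0098] yaw 92.0 tilt z [ 0.    -1.    -0.001] F [2.8 1.9 5.7] gap 35.5 q [ 0.07  0.46  0.11  1.22 -0.    0.03] t 17.63
[ 0.0223 -0.0112 -0.0097] [ 0.0026 -0.0009  0.0001] rows 1
```

```bash
python3 -m pendant '[[40,0,0,0,0,0,0],[44,0,0,0,0,0,0],[48,0,0,0,0,0,0],[48,0,0,0,0,0,0]]' 20;python3 -m pendant '[[48,0,-0.1,0,0,0,0],[48,0,-0.25,0,0,0,0],[48,0,-0.4,0,0,0,0],[48,0,-0.6,0,0,0,0],[48,0,-0.8,0,0,0,0]]' 20;  python3 plan.py .60 -.12 .25 92
python3 - <<'E'
from h import *
K=cam("wrist");p,D=env.read_camera("wrist");cv2.imwrite("pics/w11.png",p);W=dep(K,D)
for v in range(20,330,60): print(v,W[v,320].round(4))
p,D=env.read_camera("scene");cv2.imwrite("pics/s11.png",p)
E
```

```text
t: 17.97
eef_pos: [0.6722, 0.1753, 0.0085]
eef_rot: [0.492, -0.491, -0.508, 0.509]
contact_force: [0.2, -0.7, 0.3]
finger_gap: 0.559
t: 18.38
eef_pos: [0.6718, 0.1753, 0.1697]
eef_rot: [0.492, -0.491, -0.508, 0.509]
contact_force: [2.1, -0.1, 0.4]
finger_gap: 0.562
now [0.6718 0.1753 0.1697] yaw 92.0 tilt z [-0.    -1.     0.002] F [ 2.1 -0.1  0.4] gap 48.0 q [ 0.07  0.4   0.32  1.5  -0.    0.03] t 18.38
[-0.9311 -0.2549  0.261 ] [-0.0027 -0.0006 -0.0002] rows 5
[-0.5324 -0.146   0.1492] [-0.0015 -0.0003 -0.0001] rows 3
20 [0.529  0.1688 0.0012]
80 [0.5732 0.1704 0.0462]
140 [0.6106 0.1717 0.0483]
200 [0.6512 0.1731 0.0484]
260 [0.7057 0.175  0.0225]
320 [0.7716 0.1772 0.0013]
```

View pics/w11.png

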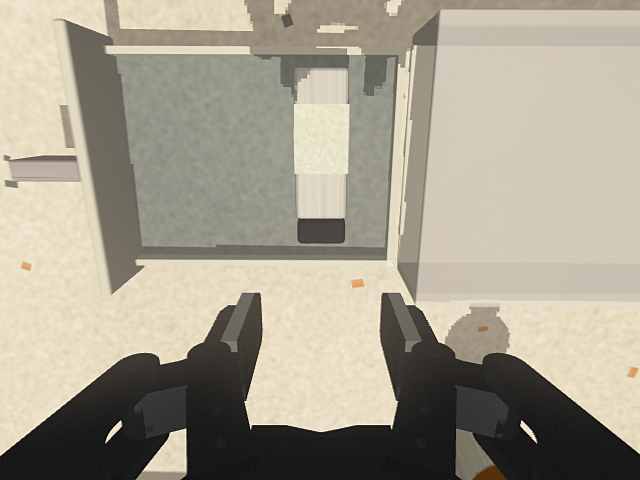

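View pics/s11.png

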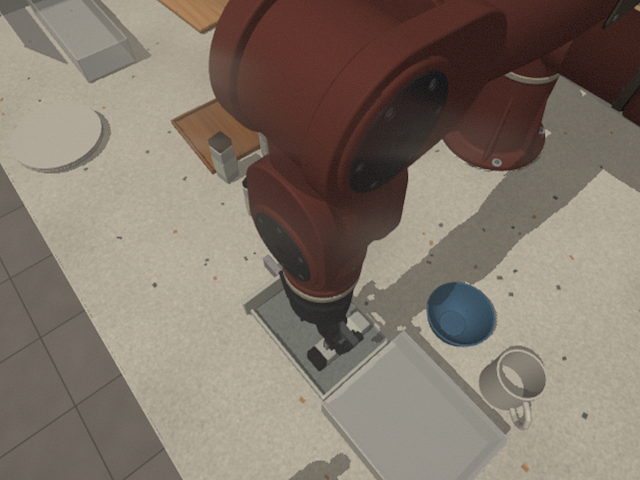

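Tin A lies flat (top at z≈0.048, y≈0.172). Next is tin B.

```bash
python3 plan.py .63 -.13 .25 111
```

```text
now [0.676  0.1757 0.1776] yaw 92.0 tilt z [ 0.    -1.    -0.011] F [1.2 1.  0.4] gap 48.1 q [ 0.07  0.39  0.33  1.5  -0.    0.03] t 18.48
[-0.9572 -0.2302  0.1756] [ 0.0133 -0.3995 -0.0018] rows 5
[-0.5284 -0.1346  0.2186] [ 0.0078 -0.2347 -0.0011] rows 3
```

```bash
python3 -m pendant '[[60,-0.95,-0.23,0.17,0,-0.4,0],[60,-0.95,-0.23,0.17,0,-0.4,0],[60,-0.95,-0.23,0.17,0,-0.4,0],[60,-0.95,-0.23,0.17,0,-0.4,0],[60,-0.95,-0.23,0.17,0,-0.4,0]]' 30; python3 -m pendant '[[60,-0.53,-0.13,0.22,0,-0.23,0],[60,-0.53,-0.13,0.22,0,-0.23,0],[60,-0.53,-0.13,0.22,0,-0.23,0],[60,-0.53,-0.13,0.22,0,-0.23,0],[60,-0.53,-0.13,0.22,0,-0.23,0]]'
cat > look.py <<'E'
import sys
from h import *
K=cam("wrist");p,D=env.read_camera("wrist");cv2.imwrite(f"pics/{sys.argv[1]}.png",p)
W=dep(K,D);Z=W[...,2]
m=((D>0)&(abs(Z-.12)<.012)).astype(np.uint8)
for c in cv2.findContours(m,cv2.RETR_EXTERNAL,cv2.CHAIN_APPROX_NONE)[0]:
    if cv2.contourArea(c)>300: print(c.reshape(-1,2).mean(0).round(0),rect(ray(K,c,.12)))
E
python3 look.py w12;python3 plan.py .572 -.15 .17 111
```

```text
t: 18.9
eef_pos: [0.6448, -0.0184, 0.2156]
eef_rot: [0.436, -0.436, -0.557, 0.557]
contact_force: [1.0, -0.6, -0.4]
finger_gap: 0.703
t: 19.32
eef_pos: [0.628, -0.1311, 0.2412]
eef_rot: [0.402, -0.402, -0.582, 0.582]
contact_force: [0.2, 0.7, -0.3]
finger_gap: 0.704
[327. 142.] (array([ 571.1, -149.2]), array([34.1, 33.7]), 21.9)
[148.  69.] (array([ 568.8, -270.9]), array([34.2, 38.1]), 9.5)
now [ 0.6281 -0.1296  0.2408] yaw 110.8 tilt z [ 0. -1.  0.] F [ 1.2  0.5 -0. ] gap 59.9 q [-0.41  0.24  0.26  1.6   0.   -0.77] t 19.37
[0.0039 0.3538 0.2983] [-0.0003 -0.0071  0.0009] rows 3
```

View pics/w12.png

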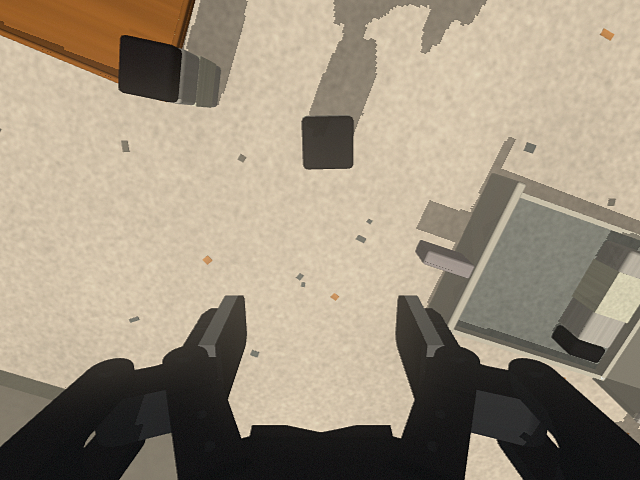

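The wrist view shows tin B's lid at (327,142), unmoved, and C's at (148,69). Going in to grasp B.

```bash
python3 -m pendant '[[60,0,0.1,0.3,0,0,0],[60,0,0.2,0.3,0,0,0],[60,0,0.35,0.3,0,0,0],[60,0,0.35,0.3,0,0,0],[60,0,0.35,0.3,0,0,0]]' 30; python3 plan.py .571 -.1495 .09 111.5
```

```text
t: 19.78
eef_pos: [0.5713, -0.1488, 0.1698]
eef_rot: [0.402, -0.4, -0.582, 0.583]
contact_force: [-0.4, 0.1, 0.1]
finger_gap: 0.706
now [ 0.5713 -0.1488  0.1698] yaw 111.0 tilt z [ 0.003 -1.     0.002] F [-0.4  0.1  0.1] gap 60.3 q [-0.48  0.08 -0.04  1.45  0.   -0.84] t 19.78
[-0.0039  0.399   0.0021] [-0.004  -0.0183  0.0051] rows 2
```

```bash
python3 -m pendant '[[60,0,0.13,0,0,0,0],[60,0,0.26,0,0,0,0],[60,0,0.4,0,0,0,0],[60,0,0.4,0,0,0,0],[60,0,0.4,0,0,0,0]]' 30; python3 -m pendant '[[10,0,0,0,0,0,0],[10,0,0,0,0,0,0],[10,0,0,0,0,0,0],[10,0,0,0,0,0,0],[10,0,0,0,0,0,0]]' 30;  python3 -m pendant '[[10,0,-0.05,0,0,0,0],[10,0,-0.1,0,0,0,0],[10,0,-0.15,0,0,0,0],[10,0,-0.2,0,0,0,0],[10,0,-0.2,0,0,0,0]]' 30; python3 wgh.py; python3 plan.py .571 -.1495 .09 111.5
```

```text
t: 20.2
eef_pos: [0.5725, -0.1497, 0.0919]
eef_rot: [0.401, -0.401, -0.583, 0.583]
contact_force: [-0.4, -0.2, 0.9]
finger_gap: 0.697
t: 20.62
eef_pos: [0.5738, -0.1507, 0.0942]
eef_rot: [-0.4, 0.402, 0.583, -0.582]
contact_force: [-0.4, 2.7, 6.6]
finger_gap: 0.422
t: 21.03
eef_pos: [0.5735, -0.1513, 0.1345]
eef_rot: [-0.4, 0.403, 0.582, -0.582]
contact_force: [-0.7, 0.2, -2.0]
finger_gap: 0.418
mean [ 1.260e-01 -5.500e-02 -2.227e+00  1.000e-03 -8.000e-03 -4.000e-03] sem [0.111 0.146 0.107 0.008 0.006 0.007] gap 35.513915804092385
now [ 0.5722 -0.1506  0.1311] yaw 110.9 tilt z [-0. -1.  0.] F [-0.1  0.8 -2.3] gap 35.5 q [-0.48  0.08 -0.11  1.38 -0.   -0.84] t 21.83
[0.0071 0.2054 0.0036] [-0.     -0.0211 -0.0001] rows 1
```

Force change is about −2.3 N, so tin B is full too. Taking it to the leaning spot.

```bash
python3 plan.py .445 -.05 .125 92
```

```text
now [ 0.5722 -0.1506  0.1311] yaw 110.9 tilt z [-0. -1.  0.] F [-0.1  0.8 -2.3] gap 35.5 q [-0.48  0.08 -0.11  1.38 -0.   -0.84] t 21.83
[0.6963 0.0304 0.4151] [ 0.000e+00  6.289e-01 -1.000e-04] rows 4
```

```bash
python3 -m pendant '[[10,0.17,0.03,0.1,0,0.16,0],[10,0.34,0.03,0.2,0,0.32,0],[10,0.52,0.03,0.31,0,0.48,0],[10,0.695,0.03,0.415,0,0.63,0],[10,0.695,0.03,0.415,0,0.63,0]]' 40; python3 -m pendant '[[10,0,0,0,0,0,0],[10,0,0,0,0,0,0]]' 40; python3 plan.py .445 -.05 .091 92
```

```text
t: 22.25
eef_pos: [0.4393, -0.0458, 0.1239]
eef_rot: [0.493, -0.49, -0.508, 0.508]
contact_force: [0.6, -1.0, -2.8]
finger_gap: 0.408
t: 22.42
eef_pos: [0.4458, -0.0505, 0.1257]
eef_rot: [-0.49, 0.492, 0.509, -0.508]
contact_force: [-0.0, -0.1, -2.5]
finger_gap: 0.416
now [ 0.4458 -0.0505  0.1257] yaw 92.0 tilt z [-0.001 -1.    -0.002] F [-0.  -0.1 -2.5] gap 35.5 q [-0.41 -0.37 -0.53  1.41 -0.   -0.44] t 22.42
[0.0029 0.1736 0.0041] [ 0.0037  0.0005 -0.0022] rows 1
```

```bash
python3 -m pendant '[[10,0,0.06,0,0,0,0],[10,0,0.12,0,0,0,0],[10,0,0.178,0,0,0,0],[10,0,0.178,0,0,0,0],[10,0,0.178,0,0,0,0]]' 20; python3 -m pendant '[[10,0,0.01,-0.07,0,0,0],[10,0,0.01,-0.14,0,0,0],[10,0,0.02,-0.21,0,0,0],[10,0,0.036,-0.277,0,0,0],[10,0,0.04,-0.28,0,0,0]]' 20; python3 -m pendant '[[10,0,0.025,-0.06,0,0,0],[10,0,0.065,-0.125,0,0,0],[10,0,0.11,-0.18,0,0,0],[10,0,0.16,-0.227,0,0,0],[10,0,0.16,-0.227,0,0,0]]' 20; python3 look.py w13;python3 plan.py .445 -.05 .091 92
```

```text
t: 22.83
eef_pos: [0.4469, -0.0503, 0.0899]
eef_rot: [-0.491, 0.492, 0.51, -0.508]
contact_force: [1.7, 4.4, 10.3]
finger_gap: 0.416
t: 23.25
eef_pos: [0.5031, -0.0485, 0.0808]
eef_rot: [-0.491, 0.491, 0.509, -0.508]
contact_force: [0.6, 1.9, 14.5]
finger_gap: 0.416
t: 23.67
eef_pos: [0.5481, -0.0471, 0.0472]
eef_rot: [-0.491, 0.491, 0.509, -0.508]
contact_force: [3.1, 1.3, 2.8]
finger_gap: 0.413
[537. 436.] (array([5.434e+02, 5.000e-01]), array([45.3, 25.3]), 54.8)
[ 98. 438.] (array([ 542.5, -102.4]), array([28.6, 40.7]), 2.0)
[323. 427.] (array([538.5, -48.3]), array([25.4, 55.8]), 2.0)
now [ 0.5473 -0.0471  0.0475] yaw 92.0 tilt z [ 0.    -1.     0.001] F [-0.2  0.6 -0.2] gap 35.3 q [-0.32  0.   -0.34  1.23  0.   -0.36] t 23.72
[ 0.003  -0.217   0.5118] [-0.0013 -0.0011  0.0009] rows 3
```

View pics/w13.png

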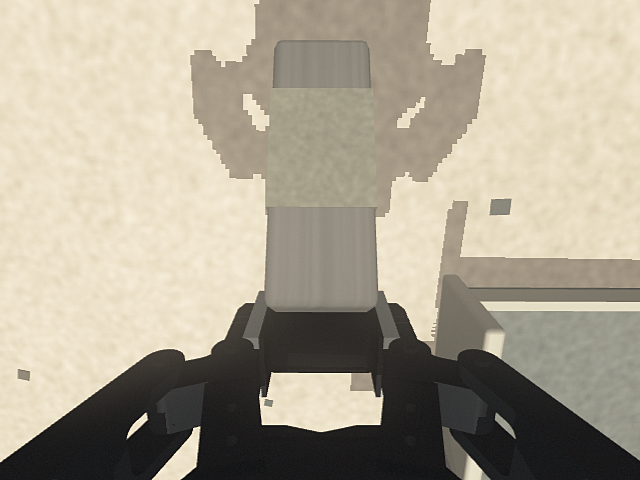

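```bash
python3 -m pendant '[[10,-0.02,0.04,-0.03,0,0,0],[10,-0.04,0.08,-0.055,0,0,0],[10,-0.05,0.12,-0.075,0,0,0],[10,-0.05,0.16,-0.09,0,0,0],[10,-0.05,0.165,-0.092,0,0,0]]' 20;python3 -m pendant '[[10,0,0.01,-0.005,0,0,0],[10,0,0.02,-0.01,0,0,0],[10,0,0.02,-0.01,0,0,0]]' 20
python3 - <<'E'
from h import *
K=cam("wrist");p,D=env.read_camera("wrist");cv2.imwrite("pics/w14.png",p);W=dep(K,D)
for v in range(20,330,60): print(v,W[v,320].round(4))
E
python3 -m pendant '[[10,0,-0.2,0,0,0,0],[10,0,-0.4,0,0,0,0],[10,0,-0.55,0,0,0,0],[10,0,-0.55,0,0,0,0]]' 40;python3 plan.py .675 .114 .135 92
```

```text
t: 24.13
eef_pos: [0.5654, -0.0563, 0.0146]
eef_rot: [0.492, -0.491, -0.508, 0.508]
contact_force: [2.9, 1.3, 4.7]
finger_gap: 0.416
t: 24.38
eef_pos: [0.5666, -0.0561, 0.0115]
eef_rot: [0.492, -0.491, -0.508, 0.509]
contact_force: [-0.7, 1.0, 2.5]
finger_gap: 0.417
20 [ 0.4659 -0.0607  0.0387]
80 [ 0.4812 -0.0601  0.0412]
140 [ 0.497  -0.0596  0.045 ]
200 [ 0.5133 -0.059   0.0478]
260 [ 0.5296 -0.0584  0.0527]
320 [ 0.5474 -0.0578  0.0549]
t: 24.77
eef_pos: [0.5704, -0.0572, 0.1292]
eef_rot: [-0.488, 0.494, 0.51, -0.507]
contact_force: [1.0, -0.5, -1.3]
finger_gap: 0.418
now [ 0.5704 -0.0572  0.1292] yaw 92.0 tilt z [-0.003 -1.    -0.009] F [ 1.  -0.5 -1.3] gap 35.7 q [-0.33  0.02 -0.18  1.37 -0.   -0.36] t 24.77
[ 0.8344 -0.0272 -0.5504] [ 0.0163 -0.0009 -0.0064] rows 5
[ 0.0031 -0.0001 -0.002 ] [ 0.0001 -0.     -0.    ] rows 1
```

```bash
python3 -m pendant '[[10,0.2,-0.02,-0.13,0,0,0],[10,0.4,-0.02,-0.26,0,0,0],[10,0.6,-0.02,-0.39,0,0,0],[10,0.83,-0.02,-0.54,0,0,0],[10,0.83,-0.02,-0.54,0,0,0]]' 40;python3 -m pendant '[[10,0,0,0,0,0,0],[10,0,0,0,0,0,0]]' 40; python3 plan.py .673 .114 .045 92; python3 look.py w15
```

```text
t: 25.18
eef_pos: [0.67, 0.1163, 0.1249]
eef_rot: [0.491, -0.491, -0.509, 0.509]
contact_force: [-0.2, -0.2, -1.4]
finger_gap: 0.414
t: 25.35
eef_pos: [0.6691, 0.115, 0.1243]
eef_rot: [0.491, -0.49, -0.508, 0.51]
contact_force: [-0.9, -0.3, -3.4]
finger_gap: 0.412
now [0.6691 0.115  0.1243] yaw 92.1 tilt z [-0.    -1.     0.002] F [-0.9 -0.3 -3.4] gap 35.2 q [-0.02  0.35  0.19  1.41 -0.   -0.06] t 25.35
[-0.0058  0.3962 -0.0203] [-0.0046  0.0038 -0.0002] rows 2
```

View pics/w15.png

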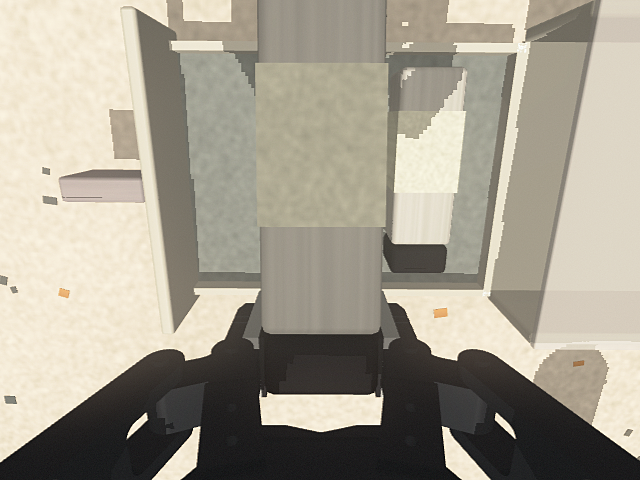

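```bash
python3 -m pendant '[[10,-0.01,0.12,-0.01,0,0,0],[10,-0.01,0.24,-0.01,0,0,0],[10,-0.01,0.35,-0.01,0,0,0],[10,-0.01,0.43,-0.01,0,0,0],[10,-0.01,0.43,-0.01,0,0,0]]' 40; python3 -m pendant '[[10,0,0.03,0,0,0,0],[10,0,0.06,-0.01,0,0,0],[10,0,0.09,-0.01,0,0,0],[10,0,0.115,-0.01,0,0,0],[10,0,0.115,-0.01,0,0,0]]' 20;  python3 plan.py .673 .114 .012 92;  python3 - <<'E'
from h import *
K=cam("wrist");p,D=env.read_camera("wrist");cv2.imwrite("pics/w16.png",p);W=dep(K,D)
for v in range(20,330,60): print(v,W[v,320].round(4))
E
```

```text
t: 25.82
eef_pos: [0.6682, 0.1101, 0.0357]
eef_rot: [0.493, -0.49, -0.506, 0.51]
contact_force: [-1.7, -0.1, -2.9]
finger_gap: 0.412
t: 26.23
eef_pos: [0.6747, 0.1114, 0.0182]
eef_rot: [-0.491, 0.492, 0.509, -0.508]
contact_force: [3.0, -0.3, 3.1]
finger_gap: 0.414
now [0.6747 0.1114 0.0182] yaw 92.0 tilt z [-0.    -1.    -0.002] F [ 3.  -0.3  3.1] gap 35.3 q [-0.03  0.42  0.07  1.22 -0.   -0.06] t 26.23
[0.0132 0.0311 0.0081] [ 0.0047 -0.0013 -0.0008] rows 1
20 [0.5746 0.1069 0.0484]
80 [0.5893 0.1074 0.0501]
140 [0.6049 0.108  0.0518]
200 [0.6208 0.1085 0.0564]
260 [0.6376 0.1091 0.059 ]
320 [0.655  0.1097 0.0621]
```

View pics/w16.png

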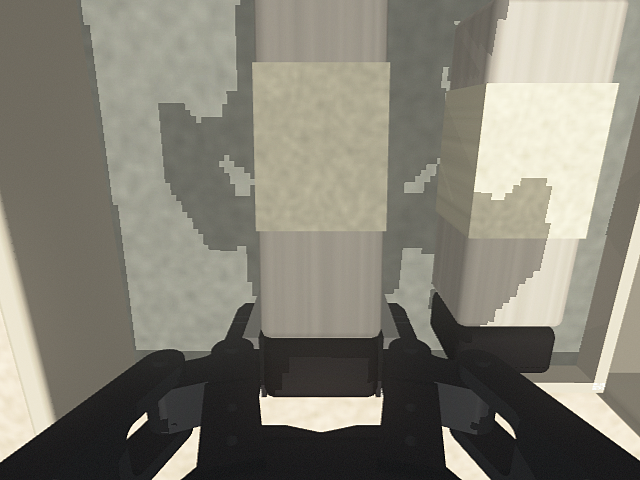

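```bash
python3 -m pendant '[[10,-0.015,0.015,0,0,0,0],[10,-0.015,0.03,0.005,0,0,0],[10,-0.015,0.04,0.01,0,0,0],[10,-0.015,0.045,0.01,0,0,0],[10,-0.015,0.045,0.01,0,0,0]]' 20;  python3 plan.py .673 .114 .012 92; python3 -m pendant '[[40,0,0,0,0,0,0],[44,0,0,0,0,0,0],[46,0,0,0,0,0,0],[46,0,0,0,0,0,0]]' 20;python3 -m pendant '[[46,0,-0.1,0,0,0,0],[46,0,-0.25,0,0,0,0],[46,0,-0.4,0,0,0,0],[46,0,-0.6,0,0,0,0],[46,0,-0.8,0,0,0,0]]' 20; python3 look.py w17
python3 - <<'E'
from h import *
K=cam("wrist");p,D=env.read_camera("wrist");W=dep(K,D)
for v in range(20,330,30): print(v,W[v,320].round(4))
E
```

```text
t: 26.7
eef_pos: [0.6727, 0.1085, 0.0097]
eef_rot: [-0.491, 0.492, 0.509, -0.508]
contact_force: [3.6, 0.3, 5.3]
finger_gap: 0.418
now [0.6727 0.1085 0.0097] yaw 92.0 tilt z [-0.    -1.    -0.002] F [3.6 0.3 5.3] gap 35.7 q [-0.03  0.42  0.06  1.21 -0.   -0.07] t 26.7
[ 0.0274 -0.0115 -0.0024] [ 0.0047 -0.0009 -0.0004] rows 1
t: 27.03
eef_pos: [0.6711, 0.1086, 0.008]
eef_rot: [0.492, -0.491, -0.508, 0.509]
contact_force: [0.4, -0.0, 0.6]
finger_gap: 0.54
t: 27.45
eef_pos: [0.6706, 0.1087, 0.1691]
eef_rot: [0.492, -0.491, -0.508, 0.509]
contact_force: [0.2, -0.7, -0.3]
finger_gap: 0.54
20 [0.5318 0.1019 0.0015]
50 [0.5549 0.1028 0.0229]
80 [0.5764 0.1036 0.047 ]
110 [0.5953 0.1043 0.0475]
140 [0.6151 0.1049 0.0465]
170 [0.6356 0.1057 0.048 ]
200 [0.6571 0.1064 0.0486]
230 [0.6805 0.1072 0.046 ]
260 [0.7219 0.1085 0.0015]
290 [0.7515 0.1095 0.0011]
320 [0.7821 0.1106 0.0018]
```

View pics/w17.png

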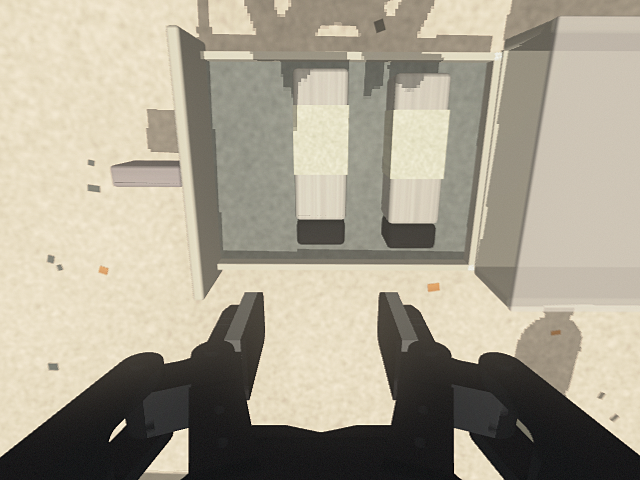

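Both tins lie flat side by side. Next is tin C.

```bash
python3 plan.py .63 -.25 .25 99.5
```

```text
now [0.6749 0.1086 0.177 ] yaw 92.0 tilt z [-0.001 -1.    -0.011] F [ 0.5  0.6 -0.2] gap 46.1 q [-0.03  0.34  0.27  1.49 -0.   -0.07] t 27.55
[-0.968 -0.199  0.153] [ 0.0114 -0.136  -0.0016] rows 5
[-0.8052 -0.1676  0.1879] [ 0.0096 -0.1147 -0.0013] rows 5
```

```bash
python3 -m pendant '[[60,-0.95,-0.2,0.15,0,-0.14,0],[60,-0.95,-0.2,0.15,0,-0.14,0],[60,-0.95,-0.2,0.15,0,-0.14,0],[60,-0.95,-0.2,0.15,0,-0.14,0],[60,-0.95,-0.2,0.15,0,-0.14,0]]' 30; python3 -m pendant '[[60,-0.81,-0.17,0.19,0,-0.11,0],[60,-0.81,-0.17,0.19,0,-0.11,0],[60,-0.81,-0.17,0.19,0,-0.11,0],[60,-0.81,-0.17,0.19,0,-0.11,0],[60,-0.81,-0.17,0.19,0,-0.11,0]]';  python3 -m pendant '[[60,0,0,0,0,0,0]]'; python3 look.py w18;python3 plan.py .57 -.271 .17 99.5
```

```text
t: 27.97
eef_pos: [0.6476, -0.0854, 0.209]
eef_rot: [0.472, -0.473, -0.526, 0.526]
contact_force: [1.4, 0.2, -0.3]
finger_gap: 0.704
t: 28.38
eef_pos: [0.6265, -0.2544, 0.2432]
eef_rot: [0.458, -0.459, -0.538, 0.539]
contact_force: [0.2, 0.1, 0.1]
finger_gap: 0.703
t: 28.47
eef_pos: [0.6272, -0.2503, 0.2424]
eef_rot: [0.458, -0.458, -0.539, 0.539]
contact_force: [0.3, 0.4, -0.3]
finger_gap: 0.703
[302. 139.] (array([ 568.8, -273.8]), array([33.8, 34.2]), 9.3)
now [ 0.6275 -0.2482  0.242 ] yaw 99.4 tilt z [ 0. -1.  0.] F [ 0.6  0.3 -0.3] gap 59.9 q [-0.57  0.35  0.39  1.62  0.   -0.73] t 28.52
[-0.0657  0.3603  0.3019] [-0.0005 -0.0045  0.0009] rows 3
```

View pics/w18.png

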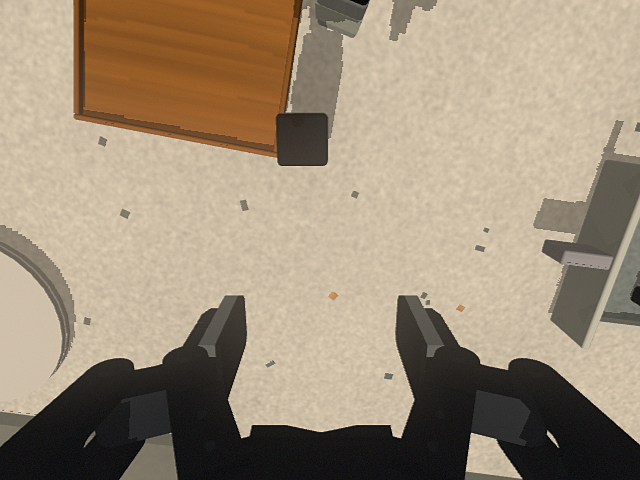

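Wrist view: C's lid is at (302,139), unmoved. Grasping it.

```bash
python3 -m pendant '[[60,-0.07,0.1,0.3,0,0,0],[60,-0.07,0.2,0.3,0,0,0],[60,-0.07,0.36,0.3,0,0,0],[60,-0.07,0.36,0.3,0,0,0],[60,-0.07,0.36,0.3,0,0,0]]' 30; python3 plan.py .569 -.273 .09 99.4;  python3 -m pendant '[[60,0,0.13,0,0,0,0],[60,0,0.26,0,0,0,0],[60,0,0.4,0,0,0,0],[60,0,0.4,0,0,0,0],[60,0,0.4,0,0,0,0]]' 30;python3 plan.py .569 -.273 .09 99.4
```

```text
t: 28.93
eef_pos: [0.5702, -0.2689, 0.169]
eef_rot: [-0.458, 0.455, 0.54, -0.54]
contact_force: [-0.1, 0.9, 1.0]
finger_gap: 0.705
now [ 0.5702 -0.2689  0.169 ] yaw 99.5 tilt z [ 0.003 -1.     0.002] F [-0.1  0.9  1. ] gap 60.2 q [-0.65  0.2   0.09  1.46  0.   -0.81] t 28.93
[-0.0206  0.3952  0.0081] [-0.0047  0.005   0.0057] rows 2
t: 29.35
eef_pos: [0.5714, -0.2701, 0.0915]
eef_rot: [-0.457, 0.456, 0.54, -0.54]
contact_force: [0.7, -0.5, 1.6]
finger_gap: 0.701
now [ 0.5714 -0.2701  0.0915] yaw 99.6 tilt z [ 0.001 -1.     0.   ] F [ 0.7 -0.5  1.6] gap 59.9 q [-0.65  0.22 -0.03  1.32  0.   -0.81] t 29.35
[-0.0123  0.0074  0.0142] [-0.0008  0.0051  0.0011] rows 1
```

```bash
python3 -m pendant '[[10,0,0,0,0,0,0],[10,0,0,0,0,0,0],[10,0,0,0,0,0,0],[10,0,0,0,0,0,0],[10,0,0,0,0,0,0]]' 30;  python3 -m pendant '[[10,0,-0.05,0,0,0,0],[10,0,-0.1,0,0,0,0],[10,0,-0.15,0,0,0,0],[10,0,-0.2,0,0,0,0],[10,0,-0.2,0,0,0,0]]' 30; python3 wgh.py; python3 plan.py .571 -.1495 .09 111.5
```

```text
t: 29.77
eef_pos: [0.5725, -0.272, 0.0938]
eef_rot: [-0.455, 0.459, 0.54, -0.539]
contact_force: [-0.1, 0.5, 7.3]
finger_gap: 0.415
t: 30.18
eef_pos: [0.572, -0.272, 0.1339]
eef_rot: [-0.456, 0.458, 0.54, -0.54]
contact_force: [0.2, -0.9, -0.5]
finger_gap: 0.418
mean [-0.057  0.222 -0.732  0.014 -0.001  0.009] sem [0.108 0.136 0.112 0.009 0.006 0.009] gap 35.38581118560146
now [ 0.5709 -0.2711  0.1305] yaw 99.5 tilt z [-0. -1. -0.] F [-0.2  0.8 -0.8] gap 35.4 q [-0.65  0.21  0.03  1.39 -0.   -0.82] t 30.98
[ 0.5998  0.2025 -0.1006] [-0.000e+00 -4.011e-01 -3.000e-04] rows 4
```

Force change is −0.8 N, so C is empty. I'll measure the tray to place it.

Run:
```python
from h import *
for n in("side","scene"):
    K=cam(n);p,D=env.read_camera(n);W=dep(K,D)
    if n=="side": cv2.imwrite("pics/side19.png",p)
    hsv=cv2.cvtColor(p,cv2.COLOR_BGR2HSV)
    m=(cv2.inRange(hsv,(5,90,40),(20,255,255))>0)&(D>0)&(abs(W[...,0]-.5)<.13)&(W[...,1]<-.25)&(W[...,1]>-.55)
    P=W[m];print(n,rect(P),P[:,2].min(),P[:,2].max())
    h=P[P[:,2]>.009];print(n,"rim",rect(h),np.percentile(h,[1,99],axis=0).round(4))
```

```text
side (array([ 518.9, -375.8]), array([238.4, 200.2]), 84.0) -0.0019310430213459462 0.5955148755947718
side rim (array([ 518.9, -375.8]), array([238.4, 200.2]), 84.0) [[ 0.4229 -0.4872  0.0096]
 [ 0.625  -0.2562  0.5887]]
scene (array([ 519. , -365.2]), array([262.5, 181.9]), 80.0) -0.001185962402399543 0.4415811461381763
scene rim (array([ 519.1, -364. ]), array([260.6, 181.4]), 79.9) [[ 0.4245 -0.4836  0.0095]
 [ 0.6295 -0.2502  0.4396]]
```

View pics/side19.png

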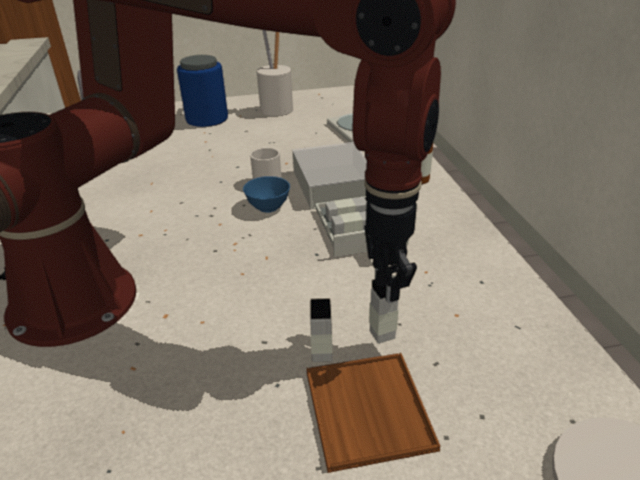

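```bash
python3 - <<'E'
from h import *
K=cam("side");P=ray(K,[[307,368],[401,355],[438,447],[328,465]],.014);print(P,P.mean(0))
d=P[1]-P[0];print(np.linalg.norm(P[1]-P[0]),np.linalg.norm(P[2]-P[1]),np.degrees(np.arctan2(d[1],d[0])))
E
python3 plan.py .505 -.432 .18 92
```

```text
[[ 0.42789357 -0.29718787  0.014     ]
 [ 0.59277996 -0.30628398  0.014     ]
 [ 0.58601391 -0.49039928  0.014     ]
 [ 0.42324465 -0.48167246  0.014     ]] [ 0.50748302 -0.3938859   0.014     ]
0.16513709537439264 0.18423958094464274 -3.1575723314048902
now [ 0.5709 -0.2712  0.1305] yaw 99.5 tilt z [-0. -1. -0.] F [ 0.  -0.3 -0.3] gap 35.4 q [-0.65  0.21  0.03  1.39 -0.   -0.82] t 31.08
[-0.7392 -0.2473  0.4571] [ 0.000e+00  2.489e-01 -2.000e-04] rows 5
```

```bash
python3 plan.py .506 -.434 .17 88; python3 -m pendant '[[10,-0.18,-0.2,0.11,0,0.1,0],[10,-0.36,-0.2,0.22,0,0.2,0],[10,-0.55,-0.2,0.33,0,0.3,0],[10,-0.745,-0.2,0.45,0,0.38,0],[10,-0.745,-0.2,0.45,0,0.38,0]]' 40;  python3 -m pendant '[[10,0,0,0,0,0,0],[10,0,0,0,0,0,0]]'; python3 plan.py .506 -.434 .098 88
```

```text
now [ 0.5709 -0.2712  0.1305] yaw 99.5 tilt z [-0. -1. -0.] F [ 0.  -0.3 -0.3] gap 35.4 q [-0.65  0.21  0.03  1.39 -0.   -0.82] t 31.08
[-0.7498 -0.1973  0.4538] [ 0.000e+00  3.822e-01 -2.000e-04] rows 5
t: 31.5
eef_pos: [0.5046, -0.4372, 0.1709]
eef_rot: [-0.509, 0.51, 0.49, -0.491]
contact_force: [-0.2, 0.0, -0.3]
finger_gap: 0.413
t: 31.67
eef_pos: [0.5059, -0.4338, 0.1702]
eef_rot: [0.509, -0.509, -0.491, 0.491]
contact_force: [-0.5, -0.2, -1.2]
finger_gap: 0.413
now [ 0.5059 -0.4338  0.1702] yaw 88.0 tilt z [ 0. -1.  0.] F [-0.5 -0.2 -1.2] gap 35.2 q [-0.9   0.31  0.21  1.48  0.   -0.87] t 31.67
[-0.0011  0.3612 -0.0005] [-0.0003 -0.0016  0.0007] rows 2
```

```bash
python3 -m pendant '[[10,0,0.12,0,0,0,0],[10,0,0.24,0,0,0,0],[10,0,0.33,0,0,0,0],[10,0,0.36,0,0,0,0],[10,0,0.36,0,0,0,0]]' 30;  python3 -m pendant '[[10,0,0.01,0,0,0,0],[10,0,0.01,0,0,0,0],[45,0,0.01,0,0,0,0],[60,0,0.01,0,0,0,0],[60,0,0.01,0,0,0,0]]' 20; python3 plan.py .506 -.434 .098 88; python3 -m pendant '[[60,0,-0.1,0,0,0,0],[60,0,-0.25,0,0,0,0],[60,0,-0.4,0,0,0,0],[60,0,-0.6,0,0,0,0],[60,0,-0.6,0,0,0,0]]'; python3 plan.py .52 -.255 .22 80.5
```

```text
t: 32.08
eef_pos: [0.5074, -0.4311, 0.0986]
eef_rot: [0.508, -0.508, -0.492, 0.492]
contact_force: [0.0, -0.4, 0.0]
finger_gap: 0.411
t: 32.5
eef_pos: [0.5069, -0.4324, 0.0965]
eef_rot: [0.508, -0.508, -0.492, 0.492]
contact_force: [0.9, 0.3, 0.0]
finger_gap: 0.698
now [ 0.5069 -0.4324  0.0965] yaw 88.1 tilt z [-0. -1.  0.] F [0.9 0.3 0. ] gap 59.6 q [-0.9   0.32  0.1   1.35 -0.   -0.87] t 32.5
[-0.0082 -0.0075  0.0043] [-0.0001  0.0037 -0.0001] rows 1
t: 32.92
eef_pos: [0.5083, -0.4348, 0.2253]
eef_rot: [-0.505, 0.512, 0.491, -0.492]
contact_force: [0.9, -1.4, 1.2]
finger_gap: 0.7
now [ 0.5083 -0.4348  0.2253] yaw 88.1 tilt z [-0.008 -1.    -0.007] F [ 0.9 -1.4  1.2] gap 59.8 q [-0.9   0.31  0.31  1.57 -0.   -0.87] t 32.92
[ 0.9004  0.0194 -0.028 ] [ 0.0139  0.2527 -0.0146] rows 5
```

```bash
python3 -m pendant '[[60,0.9,-0.05,-0.03,0,0.25,0],[60,0.9,-0.05,-0.03,0,0.25,0],[60,0.9,-0.05,-0.03,0,0.25,0],[60,0.9,-0.05,-0.03,0,0.25,0],[60,0.9,-0.05,-0.03,0,0.25,0]]' 30; python3 -m pendant '[[60,0,0,0,0,0,0]]'; python3 look.py w20;python3 plan.py .461 -.259 .17 80.5
python3 - <<'E'
from h import *
p,D=env.read_camera("side");cv2.imwrite("pics/side20.png",p)
E
```

```text
t: 33.33
eef_pos: [0.519, -0.2484, 0.2272]
eef_rot: [0.539, -0.539, -0.458, 0.458]
contact_force: [0.3, -0.8, 0.6]
finger_gap: 0.703
t: 33.42
eef_pos: [0.5193, -0.25, 0.2273]
eef_rot: [-0.538, 0.539, 0.458, -0.458]
contact_force: [0.9, 0.1, -0.2]
finger_gap: 0.705
[ 60. 250.] (array([ 503.5, -430.4]), array([44.4, 37.1]), 88.4)
[293. 147.] (array([ 460.5, -258.9]), array([33.9, 34.3]), 78.5)
now [ 0.5192 -0.252   0.2269] yaw 80.7 tilt z [-0.001 -1.    -0.001] F [-0.1 -0.6 -0.2] gap 60.1 q [-0.68  0.03  0.01  1.55 -0.   -0.52] t 33.47
[-0.0811  0.2844  0.2816] [ 0.0016  0.0073 -0.0015] rows 2
```

View pics/w20.png

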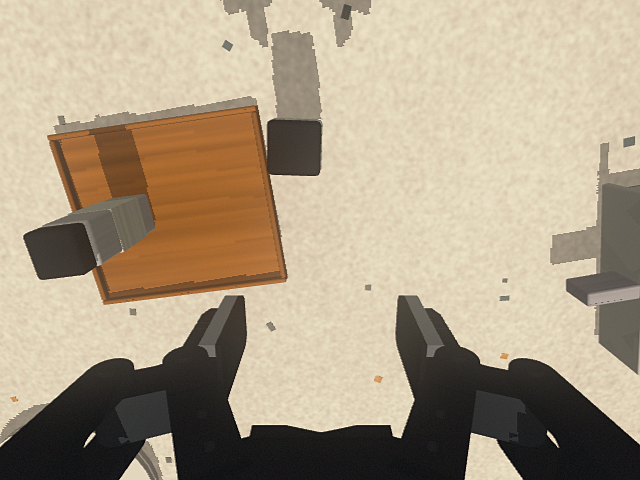

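View pics/side20.png

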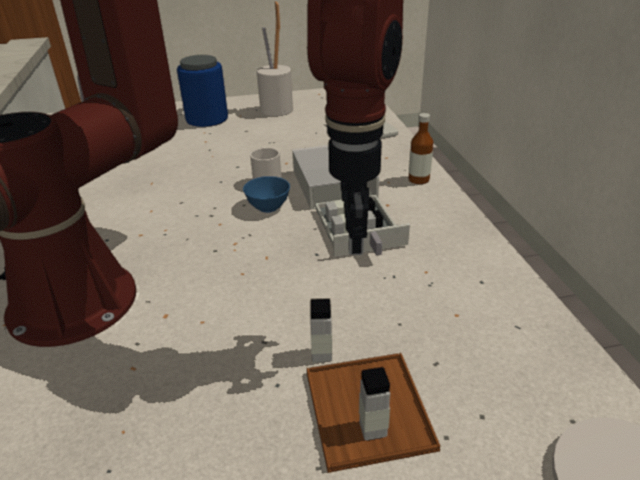

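Tin C stands on the tray at (85,240) in the wrist view. Tin D's lid is at (293,147), (0.4605,−0.259). Grasping D.

```bash
python3 -m pendant '[[60,-0.08,0.1,0.285,0,0.01,0],[60,-0.08,0.2,0.285,0,0.01,0],[60,-0.08,0.28,0.285,0,0.01,0],[60,-0.08,0.28,0.285,0,0.01,0],[60,-0.08,0.28,0.285,0,0.01,0]]' 30; python3 plan.py .4605 -.259 .09 80;  python3 -m pendant '[[60,0,0.13,0,0,0,0],[60,0,0.26,0,0,0,0],[60,0,0.4,0,0,0,0],[60,0,0.4,0,0,0,0],[60,0,0.4,0,0,0,0]]' 30;python3 plan.py .4605 -.259 .09 80
```

```text
t: 33.93
eef_pos: [0.4593, -0.2606, 0.17]
eef_rot: [0.541, -0.541, -0.455, 0.455]
contact_force: [0.3, -0.1, 0.7]
finger_gap: 0.703
now [ 0.4593 -0.2606  0.17  ] yaw 80.2 tilt z [ 0.001 -1.     0.001] F [ 0.3 -0.1  0.7] gap 60.0 q [-0.76 -0.12 -0.23  1.46 -0.   -0.59] t 33.93
[ 0.0087  0.4    -0.0051] [-0.0021  0.0054  0.0012] rows 2
t: 34.35
eef_pos: [0.4599, -0.2599, 0.091]
eef_rot: [0.541, -0.54, -0.456, 0.456]
contact_force: [0.5, -0.9, 1.1]
finger_gap: 0.704
now [ 0.4599 -0.2599  0.091 ] yaw 80.3 tilt z [ 0.    -1.     0.001] F [ 0.5 -0.9  1.1] gap 60.2 q [-0.76 -0.09 -0.35  1.31 -0.   -0.59] t 34.35
[ 0.0047  0.0051 -0.0022] [-0.0017  0.0088  0.0009] rows 1
```

```bash
python3 -m pendant '[[10,0,0,0,0,0,0],[10,0,0,0,0,0,0],[10,0,0,0,0,0,0],[10,0,0,0,0,0,0],[10,0,0,0,0,0,0]]' 30;  python3 -m pendant '[[10,0,-0.05,0,0,0,0],[10,0,-0.1,0,0,0,0],[10,0,-0.15,0,0,0,0],[10,0,-0.2,0,0,0,0],[10,0,-0.2,0,0,0,0]]' 30; python3 wgh.py; python3 plan.py .508 -.35 .17 88
```

```text
t: 34.77
eef_pos: [0.4612, -0.2606, 0.0933]
eef_rot: [-0.539, 0.542, 0.456, -0.456]
contact_force: [-0.2, 1.4, 7.1]
finger_gap: 0.421
t: 35.18
eef_pos: [0.4609, -0.2607, 0.1337]
eef_rot: [-0.539, 0.542, 0.456, -0.456]
contact_force: [-0.0, 0.5, -0.4]
finger_gap: 0.417
mean [-0.118  0.229 -0.711 -0.006  0.007 -0.007] sem [0.112 0.115 0.126 0.008 0.009 0.007] gap 35.8913500541962
now [ 0.4598 -0.2597  0.1305] yaw 80.3 tilt z [-0. -1.  0.] F [ 0.3 -0.4 -1. ] gap 35.9 q [-0.76 -0.11 -0.3   1.38 -0.   -0.59] t 35.98
[-0.4045 -0.1975 -0.3139] [-0.000e+00 -2.578e-01 -2.000e-04] rows 3
```

Tin D is empty too. Placing it in the tray's other slot.

```bash
python3 -m pendant '[[10,-0.1,-0.2,-0.08,0,-0.06,0],[10,-0.2,-0.2,-0.16,0,-0.13,0],[10,-0.3,-0.2,-0.24,0,-0.2,0],[10,-0.405,-0.2,-0.315,0,-0.26,0],[10,-0.405,-0.2,-0.315,0,-0.26,0]]' 40;  python3 -m pendant '[[10,0,0,0,0,0,0],[10,0,0,0,0,0,0]]'; python3 plan.py .508 -.35 .098 88
```

```text
t: 36.4
eef_pos: [0.5091, -0.3536, 0.1693]
eef_rot: [-0.508, 0.509, 0.491, -0.492]
contact_force: [0.6, 0.2, -1.2]
finger_gap: 0.411
t: 36.57
eef_pos: [0.508, -0.3497, 0.1703]
eef_rot: [0.509, -0.508, -0.491, 0.491]
contact_force: [0.1, 0.5, -0.1]
finger_gap: 0.415
now [ 0.508  -0.3497  0.1703] yaw 88.0 tilt z [ 0.001 -1.     0.001] F [ 0.1  0.5 -0.1] gap 35.4 q [-0.81  0.15  0.04  1.46  0.   -0.78] t 36.57
[-1.900e-03  3.613e-01 -3.000e-04] [-0.0011  0.0015  0.0013] rows 2
```

```bash
python3 -m pendant '[[10,0,0.12,0,0,0,0],[10,0,0.24,0,0,0,0],[10,0,0.33,0,0,0,0],[10,0,0.36,0,0,0,0],[10,0,0.36,0,0,0,0]]' 30;  python3 -m pendant '[[10,0,0.01,0,0,0,0],[10,0,0.01,0,0,0,0],[45,0,0.01,0,0,0,0],[52,0,0.01,0,0,0,0],[52,0,0.01,0,0,0,0]]' 20; python3 plan.py .508 -.35 .098 88; python3 -m pendant '[[52,0,-0.1,0,0,0,0],[52,0,-0.25,0,0,0,0],[52,0,-0.4,0,0,0,0],[52,0,-0.6,0,0,0,0],[52,0,-0.6,0,0,0,0]]'; python3 plan.py .63 -.09 .22 92
python3 - <<'E'
from h import *
for n in ("side","scene"):
    p,D=env.read_camera(n);cv2.imwrite(f"pics/{n}21.png",p)
E
```

```text
t: 36.98
eef_pos: [0.508, -0.3486, 0.0987]
eef_rot: [0.508, -0.508, -0.492, 0.492]
contact_force: [-0.4, -0.4, -0.2]
finger_gap: 0.415
t: 37.4
eef_pos: [0.5082, -0.35, 0.0966]
eef_rot: [-0.508, 0.508, 0.491, -0.492]
contact_force: [-0.1, 0.1, -0.2]
finger_gap: 0.611
now [ 0.5082 -0.35    0.0966] yaw 88.1 tilt z [-0. -1. -0.] F [-0.1  0.1 -0.2] gap 52.2 q [-0.81  0.17 -0.07  1.32 -0.   -0.78] t 37.4
[ 0.0002 -0.0069  0.001 ] [ 0.0001  0.0024 -0.0006] rows 1
t: 37.82
eef_pos: [0.51, -0.3521, 0.2249]
eef_rot: [-0.505, 0.512, 0.491, -0.492]
contact_force: [0.0, -1.3, 1.1]
finger_gap: 0.611
now [ 0.51   -0.3521  0.2249] yaw 88.1 tilt z [-0.007 -1.    -0.007] F [ 0.  -1.3  1.1] gap 52.2 q [-0.81  0.15  0.14  1.55 -0.   -0.78] t 37.82
[ 0.9228  0.0131 -0.3851] [ 0.0092 -0.091  -0.0101] rows 5
[ 0.3988  0.0071 -0.1892] [ 0.0041 -0.0402 -0.0045] rows 3
```

View pics/side21.png

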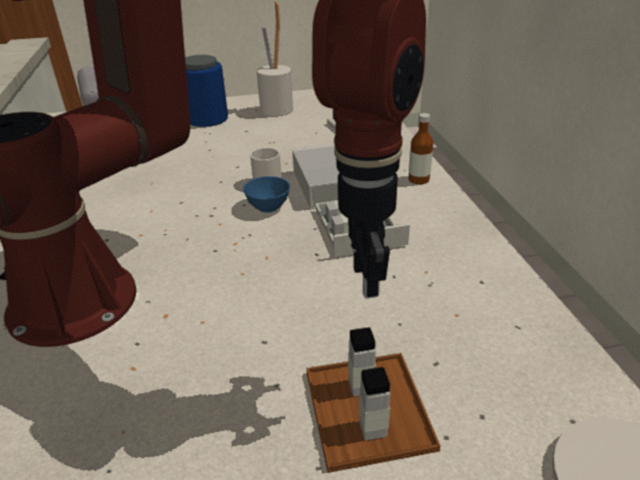

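View pics/scene21.png

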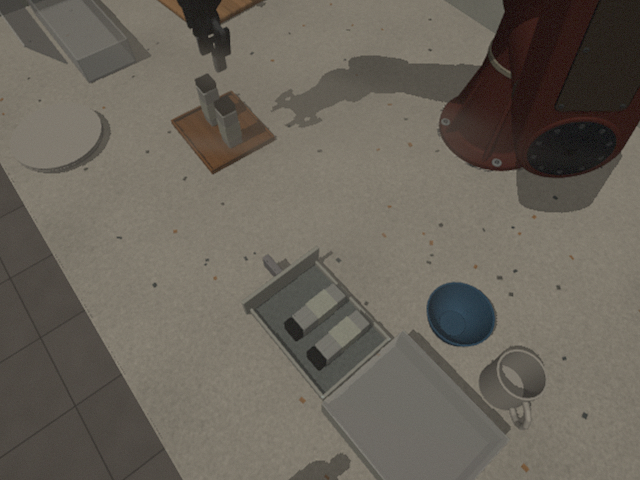

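All four tins are sorted: the scene view shows two flat in the drawer at (315,312) and (338,340), and two standing on the tray. Now I'll grasp the pull and push the drawer shut.

```bash
python3 plan.py .635 -.013 .13 2
```

```text
now [ 0.509  -0.351   0.2187] yaw 88.1 tilt z [-0.003 -1.    -0.003] F [ 0.3  0.9 -0.7] gap 52.2 q [-0.81  0.15  0.13  1.54 -0.   -0.78] t 37.92
[ 0.5966  0.1534 -0.1991] [ 2.9e-03  1.0e+00 -2.0e-04] rows 5
[0.6163 0.1534 0.1256] [ 2.9e-03  1.0e+00 -2.0e-04] rows 5
[0.4092 0.1337 0.362 ] [ 2.500e-03  8.688e-01 -1.000e-04] rows 4
```

```bash
python3 -m pendant '[[60,0.6,0.1,-0.2,0,1,0],[60,0.6,0.1,-0.2,0,1,0],[60,0.6,0.1,-0.2,0,1,0],[60,0.6,0.1,-0.2,0,1,0],[60,0.6,0.1,-0.2,0,1,0]]' 40; python3 -m pendant '[[60,0.615,0.15,0.125,0,1,0],[60,0.615,0.15,0.125,0,1,0],[60,0.615,0.15,0.125,0,1,0],[60,0.615,0.15,0.125,0,1,0],[60,0.615,0.15,0.125,0,1,0]]'; python3 plan.py .635 -.013 .13 2
```

```text
t: 38.33
eef_pos: [0.5523, -0.228, 0.1942]
eef_rot: [0.62, -0.618, -0.342, 0.342]
contact_force: [-0.9, -0.5, 0.2]
finger_gap: 0.701
t: 38.75
eef_pos: [0.5955, -0.1102, 0.1636]
eef_rot: [0.687, -0.685, -0.169, 0.171]
contact_force: [-0.4, -0.0, 0.6]
finger_gap: 0.704
now [ 0.5955 -0.1102  0.1636] yaw 27.9 tilt z [-0.002 -1.     0.003] F [-0.4 -0.   0.6] gap 60.2 q [-0.4   0.12 -0.    1.45  0.    0.69] t 38.75
[0.4022 0.1681 0.3367] [-0.0055  0.8622 -0.0057] rows 4
```

```bash
python3 -m pendant '[[60,0.4,0.1,0.335,0,0.86,0],[60,0.4,0.1,0.335,0,0.86,0],[60,0.4,0.1,0.335,0,0.86,0],[60,0.4,0.1,0.335,0,0.86,0],[60,0.4,0.1,0.335,0,0.86,0]]' 40;python3 -m pendant '[[60,0,0,0,0,0,0]]'; python3 plan.py .635 -.013 .027 2; python3 look.py w22
```

```text
t: 39.17
eef_pos: [0.6343, -0.0153, 0.1441]
eef_rot: [0.707, -0.707, -0.012, 0.015]
contact_force: [0.5, -0.4, 0.3]
finger_gap: 0.707
t: 39.25
eef_pos: [0.6345, -0.017, 0.1452]
eef_rot: [0.707, -0.707, -0.015, 0.016]
contact_force: [-0.0, 0.1, -0.1]
finger_gap: 0.703
now [ 0.6345 -0.017   0.1452] yaw 2.5 tilt z [-0.002 -1.     0.   ] F [-0.   0.1 -0.1] gap 60.0 q [-0.23  0.21  0.06  1.42 -0.    1.3 ] t 39.25
[0.0047 0.5908 0.02  ] [-0.0003  0.0154 -0.0036] rows 3
```

View pics/w22.png

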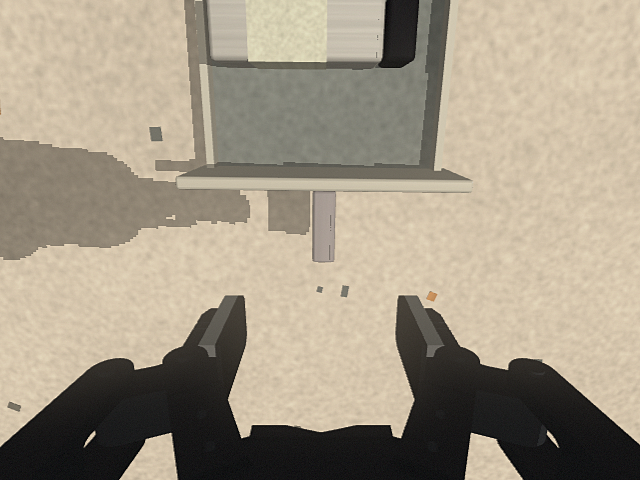

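The fin sits centred ahead of the jaws at (324,225). Descending and pinching it.

```bash
python3 -m pendant '[[60,0,0.15,0,0,0,0],[60,0,0.3,0,0,0,0],[60,0,0.45,0,0,0,0],[60,0,0.59,0,0,0,0],[60,0,0.59,0,0,0,0]]' 40;python3 -m pendant '[[60,0,0,0,0,0,0],[0,0,0,0,0,0,0],[0,0,0,0,0,0,0],[0,0,0,0,0,0,0],[0,0,0,0,0,0,0]]' 40; python3 plan.py .635 -.013 .027 2
```

```text
t: 39.72
eef_pos: [0.6308, -0.0174, 0.022]
eef_rot: [0.708, -0.706, -0.011, 0.017]
contact_force: [-1.3, 0.5, -1.4]
finger_gap: 0.7
t: 40.13
eef_pos: [0.6359, -0.0176, 0.0304]
eef_rot: [-0.707, 0.707, 0.015, -0.013]
contact_force: [-6.4, 1.3, 22.4]
finger_gap: 0.162
now [ 0.6359 -0.0176  0.0304] yaw 2.3 tilt z [ 0.002 -1.    -0.001] F [-6.4  1.3 22.4] gap 13.9 q [-0.23  0.27 -0.08  1.21 -0.    1.3 ] t 40.13
[-0.0035  0.017   0.0232] [0.0018 0.0089 0.0031] rows 1
```

```bash
python3 -m pendant '[[0,0,0,0.03,0,0,0],[0,0,0,0.08,0,0,0],[0,0,0,0.14,0,0,0],[0,0,0,0.2,0,0,0],[0,0,0,0.26,0,0,0]]';python3 -m pendant '[[0,0,0,0.06,0,0,0],[0,0,0,0.12,0,0,0],[0,0,0,0.18,0,0,0],[0,0,0,0.24,0,0,0],[0,0,0,0.3,0,0,0]]'; python3 plan.py .635 -.013 .027 2
```

```text
t: 40.55
eef_pos: [0.6342, 0.0345, 0.0305]
eef_rot: [-0.706, 0.708, 0.015, -0.013]
contact_force: [0.1, -2.5, 5.6]
finger_gap: 0.158
t: 40.97
eef_pos: [0.6324, 0.0948, 0.0305]
eef_rot: [-0.707, 0.707, 0.015, -0.012]
contact_force: [2.8, -2.1, 5.4]
finger_gap: 0.157
now [0.6324 0.0948 0.0305] yaw 2.2 tilt z [ 0.004 -1.    -0.001] F [ 2.8 -2.1  5.4] gap 13.4 q [-0.05  0.28 -0.08  1.21 -0.    1.48] t 40.97
[-0.0082  0.0183 -0.5392] [0.0023 0.0079 0.0071] rows 3
```

```bash
python3 -m pendant '[[0,0,0,0.06,0,0,0],[0,0,0,0.12,0,0,0],[0,0,0,0.18,0,0,0],[0,0,0,0.24,0,0,0],[0,0,0,0.3,0,0,0]]';python3 -m pendant '[[0,0,0,0.05,0,0,0],[0,0,0,0.09,0,0,0],[0,0,0,0.13,0,0,0],[0,0,0,0.16,0,0,0],[0,0,0,0.18,0,0,0]]'; python3 plan.py .635 -.013 .027 2
```

```text
t: 41.38
eef_pos: [0.6305, 0.1551, 0.0305]
eef_rot: [-0.707, 0.707, 0.015, -0.012]
contact_force: [5.7, -2.6, 4.4]
finger_gap: 0.157
t: 41.8
eef_pos: [0.6294, 0.1913, 0.0305]
eef_rot: [-0.707, 0.707, 0.016, -0.012]
contact_force: [7.7, -2.2, 3.4]
finger_gap: 0.159
now [0.6294 0.1913 0.0305] yaw 2.3 tilt z [ 0.005 -1.    -0.   ] F [ 7.7 -2.2  3.4] gap 13.5 q [ 0.1   0.33 -0.01  1.22 -0.    1.63] t 41.8
[-0.0124  0.0175 -0.9998] [0.0005 0.0085 0.0102] rows 5
[-0.0002  0.0004 -0.0221] [0.     0.0002 0.0002] rows 1
```

Travelled 209 mm so far. Creeping to the stop.

```bash
python3 -m pendant '[[0,0,0,0.02,0,0,0],[0,0,0,0.04,0,0,0],[0,0,0,0.055,0,0,0],[0,0,0,0.065,0,0,0],[0,0,0,0.065,0,0,0]]';python3 plan.py .63 .2 .027 2;python3 -m pendant '[[0,0,0,0.015,0,0,0],[0,0,0,0.025,0,0,0],[0,0,0,0.03,0,0,0],[0,0,0,0.03,0,0,0]]'; python3 plan.py .635 -.013 .027 2
```

```text
t: 42.22
eef_pos: [0.6291, 0.2024, 0.0306]
eef_rot: [-0.706, 0.708, 0.015, -0.012]
contact_force: [7.3, -8.9, 4.3]
finger_gap: 0.16
now [0.6291 0.2024 0.0306] yaw 2.2 tilt z [ 0.005 -1.    -0.003] F [ 7.3 -8.9  4.3] gap 13.7 q [ 0.12  0.34 -0.    1.22 -0.    1.65] t 42.22
[ 0.004   0.0179 -0.0119] [0.0063 0.0063 0.0101] rows 1
t: 42.55
eef_pos: [0.6291, 0.2026, 0.0305]
eef_rot: [-0.702, 0.711, 0.014, -0.01]
contact_force: [4.6, -35.1, 9.0]
finger_gap: 0.157
now [0.6291 0.2026 0.0305] yaw 1.9 tilt z [ 0.004 -1.    -0.013] F [  4.6 -35.1   9. ] gap 13.4 q [ 0.12  0.34  0.    1.23 -0.01  1.66] t 42.55
[-0.0067  0.0291 -0.9996] [ 0.0226 -0.0017  0.0072] rows 5
[-0.0006  0.0014 -0.0786] [ 0.0018 -0.0001  0.0006] rows 1
```

The stop is met at 220 mm of travel. I'll relax the push, release, and back away.

```bash
python3 -m pendant '[[0,0,0,-0.03,0,0,0],[0,0,0,-0.04,0,0,0],[0,0,0,-0.04,0,0,0]]';python3 -m pendant '[[40,0,0,0,0,0,0],[60,0,0,0,0,0,0],[60,0,0,0,0,0,0],[60,0,0,0,0,0,0]]';python3 -m pendant '[[60,0,-0.15,0,0,0,0],[60,0,-0.3,0,0,0,0],[60,0,-0.5,0,0,0,0],[60,0,-0.7,0,0,0,0],[60,0,-0.9,0,0,0,0]]';python3 -m pendant '[[60,0,0,-0.2,0,0,0],[60,0,0,-0.4,0,0,0],[60,0,0,-0.6,0,0,0],[60,0,0,-0.6,0,0,0],[60,0,0,-0.6,0,0,0]]'; python3 look.py w23
python3 - <<'E'
from h import *
p,D=env.read_camera("scene");cv2.imwrite("pics/scene23.png",p)
K=cam("wrist");p,D=env.read_camera("wrist");W=dep(K,D);Z=W[...,2]
P=W[(D>0)&(Z>.05)&(Z<.066)&(abs(W[...,0]-.628)<.012)&(W[...,1]>.1)&(W[...,1]<.3)]
print("fin end y",np.percentile(P[:,1],[0.5,50,99]))
E
python3 plan.py .635 -.013 .027 2
```

```text
t: 42.8
eef_pos: [0.6292, 0.201, 0.0305]
eef_rot: [-0.707, 0.707, 0.015, -0.012]
contact_force: [8.2, -1.4, 2.9]
finger_gap: 0.158
t: 43.13
eef_pos: [0.626, 0.2019, 0.0281]
eef_rot: [-0.707, 0.707, 0.014, -0.015]
contact_force: [0.5, 0.2, 0.1]
finger_gap: 0.697
t: 43.55
eef_pos: [0.6257, 0.2019, 0.2099]
eef_rot: [-0.707, 0.707, 0.014, -0.014]
contact_force: [0.6, 0.0, 1.1]
finger_gap: 0.703
t: 43.97
eef_pos: [0.6311, 0.0799, 0.2082]
eef_rot: [0.707, -0.707, -0.013, 0.013]
contact_force: [0.3, 0.7, 0.2]
finger_gap: 0.7
fin end y [0.18801366 0.21029321 0.23079948]
now [0.631  0.0828 0.2083] yaw 2.3 tilt z [-0. -1.  0.] F [-0.9  0.2 -0.6] gap 60.1 q [-0.07  0.21  0.18  1.53  0.    1.46] t 44.12
[ 0.001   0.8838 -0.4678] [-0.0006  0.0105 -0.0009] rows 5
[ 0.0001  0.0224 -0.0119] [-0.      0.0003 -0.    ] rows 1
```

View pics/w23.png

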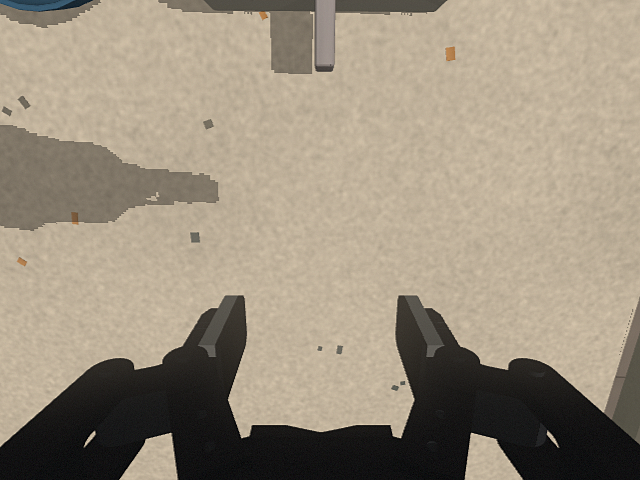

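View pics/scene23.png

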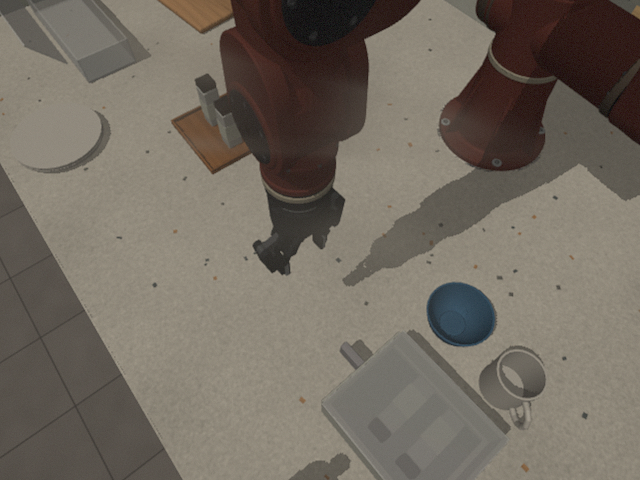

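Run:
```python
from h import *
p,D=env.read_camera("side");cv2.imwrite("pics/side24.png",p)
K=cam("side");W=dep(K,D);Z=W[...,2]
m=((D>0)&(abs(Z-.125)<.008)&(W[...,1]<-.2)).astype(np.uint8)
for c in cv2.findContours(m,cv2.RETR_EXTERNAL,cv2.CHAIN_APPROX_NONE)[0]:
    if cv2.contourArea(c)>60: print(rect(ray(K,c,.125)))
K=cam("scene");p,D=env.read_camera("scene");W=dep(K,D)
P=W[(D>0)&(W[...,2]>.05)&(W[...,2]<.066)&(W[...,0]>.33)&(W[...,0]<.5)&(W[...,1]>.2)&(W[...,1]<.345)];print("bowl",rect(P))
```

```text
(array([ 502. , -436.9]), array([38.8, 35. ]), 87.0)
(array([ 505.8, -354.7]), array([39.7, 35.3]), 86.9)
bowl (array([432.7, 275.8]), array([117.9, 118.7]), 87.4)
```

View pics/side24.png

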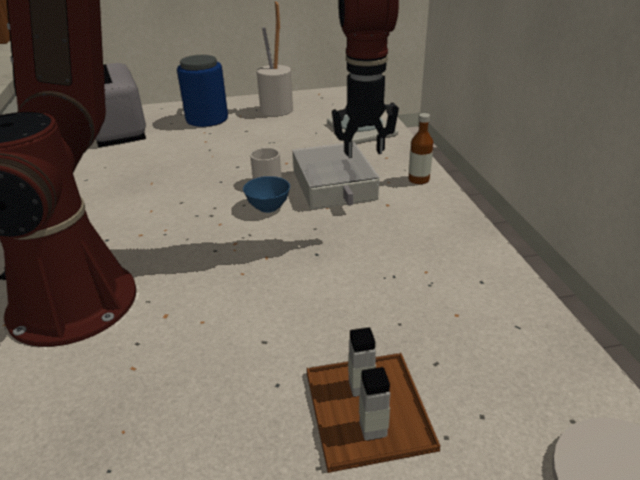

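The side view shows the drawer shut, both empty tins standing on the tray at (362,360) and (375,405), the bowl unmoved, and the arm clear. Handing in.

Run:
```python
from bench import env
print(env.close_job())
```

```text
the job is handed in; nothing more can be done
None
```

The drawer is shut with the two full tins lying flat inside, and the two empty tins stand on the refill tray. I handed the job in at about 44 s; it gives no verdict.

- **Drawer:** I pulled it out by its pull until it met the stop. At the end I pushed it 220 mm home at about 0.15 m/s, slowing before the stop. It eased back by no more than about 1.5 mm when I relaxed the push.
- **Tins:** Only four tins were there. Lifting them showed force changes of about −2.05, −2.3, −0.8 and −0.8 N, so two were full and two empty.
- **Full tins:** I leaned each one to about 76–79° with its foot pressed on the counter, then pressed it flat on the drawer floor. In the last depth check before closing, their tops were level at about 48 mm, 2 mm above the 46 mm expected and within the calibration. After closing I could only see them through the clear roof.
- **Empty tins:** They stand at about (0.502, −0.437) and (0.506, −0.355), both inside the tray.
- **Left alone:** The bowl measured within 1 mm of its starting place. I checked the mug only by eye, and it looked unmoved.

No check failed. The side and scene cameras disagreed by up to about 10 mm on tin positions at the start, so I went by the wrist camera for the grasps.

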